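# Dry-lay a copper branch on its backing board

### The job

Dry-lay the copper branch along the plywood board before it is made up: press the long tube down into the pair of pale clips that stand wide apart and the short tube into the pair that stand close together, each centred on its pair. Lay the small brass service tap in the middle of the gap between the two tubes, in line with them and handle up, and lay the copper elbow flat at the free outer end of the short tube, one mouth facing that tube's end with about 10 mm of space and the other mouth pointing across the board to its far long edge, away from the robot. Leave the tin of paste where it stands.

Things in the scene. Friction and masses are not known exactly. Their poses are not given: they have to be found in the camera images.
- board: Plywood board fixed on the table, 125 x 420 x 12 mm (x, y, z), pencil line along its middle. Origin: centre of its underside; y along its length, x across it to the far long edge, away from the robot. Two clip strips are fixed on the line, their middles 87 mm either side of the board's middle; which of them is left and which right varies.
- long_clips: Fixed steel strip 20 x 130 x 2 mm on the board with two open pale plastic clips 90 mm apart. Origin: middle of its underside, on the board's top (12 mm above the table); y along strip and board, z up. Clips: 12 mm long in y, 17 mm wide inside, mouth 22 mm, 29 mm over the lips, floor 3 mm and top 20 mm above the board. A tube fully home has its axis 10.5 mm above the board.
- short_clips: Fixed steel strip 20 x 86 x 2 mm on the board, on the same line, with two pale clips 46 mm apart (34 mm free between them). Same frame, clip shape and heights as long_clips.
- long_tube: Loose straight copper tube, 15 mm outside diameter, 140 mm long, about 50 g, lying on the table; it can roll. Origin: middle of its axis (7.5 mm above the table at the start); its y axis runs along the tube. Both ends are alike.
- short_tube: Loose straight copper tube, 15 mm outside diameter, 80 mm long, about 30 g, lying on the table; it can roll. Origin: middle of its axis; its y axis runs along the tube. Both ends are alike.
- service_tap: Small brass in-line service tap, 21 x 44 x 33 mm, 75 g, lying handle up. Origin: underside, middle of its length; its bore runs along y, 12 mm above the underside, ends at y = -22 and +22 mm. Body round, 21 mm across; from y = -22 to -10 mm a 24 mm nut with flats. Grasp the round body, a few mm to the +y side, clear of the nut, or it rolls on to another flat. Either end may face either tube.
- copper_elbow: Small copper 90 degree elbow, 37 x 37 x 18 mm, 40 g, lying flat. Origin: on its underside, below the point where the axes of its two mouths cross; the axes lie 9 mm above the underside. One mouth faces +x (face at x = 28 mm), the other +y (face at y = 28 mm); each leg is 18 mm thick. Grasp it diagonally, outside of bend to inside of both legs (27 mm, grip centre near x = y = 7 mm), or across a leg.
- paste_tin: Round tin with a green lid, 62 mm across, 34 mm high, a loose bystander standing among the parts on the right: leave it. Origin: underside, centre.
There are look-alikes about, which are no part of the job. Leave any blue look-alike of the copper_elbow alone.

How it is judged:
By the outcome, as a careful person would: the job done as asked, in the order asked, and still so for the second after the job is handed in, with the robot touching nothing.
It also fails if it takes over 104 s, if anything falls off the work surface, if the arm or the gripper's body presses on something with over 40 N, if the wrist force passes 120 N, or if a joint passes its speed limit or range.

### The arm

A 7-joint arm with a two-finger parallel gripper is mounted at the origin on the work surface; the furniture and walls round the work are solid. World frame = base frame: x ahead of the robot, y to its left, z up, the work surface at z = 0. Lengths are in m, angles in rad, forces in N, time in s.
With the tool pointing down it reaches from about 0.35 to 0.9 m from the base axis. Payload 19.9 kg.
Tool frame: the origin (TCP) lies at the very end of the fingers, on their centre line; the grasp point (between the pads) lies 19 mm behind it; z points along the fingers, x is the direction in which the jaws open and shut, and the axes are right-handed (so a half turn about z gives the same grasp; the last joint's range is limited). The gripper opens to 94 mm and grips with 3 to 60 N. Pads are 16 mm wide; open, the fingers measure 119 mm over their backs; the gripper's body (75 mm by 177 mm) begins 78 mm behind the grasp point.
Start: joints at [1.236, 0.417, -0.01, 1.614, 0.005, 1.111, -0.053], TCP at [0.18, -0.598, 0.205] pointing down, gripper open.
Joint ranges: [-2.81, 2.81], [-0.39, 2.02], [-1.27, 1.25], [0.06, 2.57], [-1.19, 4.33], [0.19, 2], [-2.82, 2.82]. Speed limits (rad/s): [1.89, 1.89, 2.39, 2.39, 3.01, 3.01, 3.01].

### API

Orientations are given as a unit quaternion [w, x, y, z].
In Python, from rig import manip gives the robot as it stands. The module is installed in compiled form; this text tells all that it offers.
- The arm moves only by the shell command python3 -m crank 'ROWS' [OPENING] [FORCE]. ROWS is a JSON object of lists of equal length, an entry for each row: "travel": the shift along the world's x, y, z in mm, a list of three; "roll": the turn about the world's z in degrees. In form: {"travel": [[x, y, z], ...], "roll": [roll, ...]}. A call has exactly 10 rows; each row is the pose to reach, as a shift and turn from the pose measured when the call began; what a row does not reach only later rows make up. A row lasts 1/8 s, in which the tool goes at most 62.5 mm and 10.7 degrees, less where a joint would pass 70% of its speed; a pose out of reach is approached as far as the arm can. A call with a gripper value outside its range is refused whole. OPENING is the gripper's target within -1 to 1 (shut at 1, half-way at 0, fully open at -1), set as the call begins (- or left out, the last holds). The fingers move at their own pace and stop on an object; FORCE is the grip in N (left out, the last holds). Time passes only in rows, so rows that repeat a pose let the fingers close, or fill a call up. It gives the time, the measured TCP pose, the force and the opening at its end, in the units of the state.
- manip.sense(): the state, without advancing time (a new reading comes with each control period).
- manip.camera(name): name is "side" or "top" or "wrist"; returns a dict with "color" (480x640x3 uint8, blue, green, red), "depth" (480x640 float32, m along the optical axis (not along the pixel's ray), 0 where there is no reading), "vfov" (degrees; the focal length in pixels is half the picture's height over the tangent of half this angle, whatever the lens; pixels are square), "cx", "cy" (the principal point, pixels), "R" (3x3) and "t" (3): a world point X has camera coordinates R X + t. Camera axes: x right, y down, z forward; pixel columns grow to the right and rows downward; lengths in m; the calibration is good to about 2 mm. A picture is of the moment at which its call begins.
- manip.close_job(): hands the job in, once; it reports no verdict.
Trained networks look in the newest picture that a camera, given by its name, has taken for a name from the list of things; names that differ only in an ending like _2 or _b are one class to them, and where a whole thing is asked for, a point or a joint stands for the part that bears it (a point fixed in the world has none). Each returns a list of dicts, best first, with "confidence" (0 to 1); they miss things now and then, are a little off and sometimes report something else, mostly with a low value. They report only what shows in the picture. A call takes as long as a camera call. They do not tell look-alikes from the thing itself.
- manip.cut_out(camera, label): "region" (480x640 bool, what is visible of it) and "pixel" ([row, column] in pixels, amid what is visible of it).
The state is a dict: "clock": time; "joint_pos": joint angles; "dq": joint speeds; "joint_torque": joint torques, N m; "tool_pos": TCP position; "ee_rot": TCP orientation; "ft_force": force on the tool from outside, world axes, zero at the start; "torque": the same for the moment, N m; "opening": opening from 0.0 (shut) to 1.0 (fully open).
Only numpy, scipy, OpenCV 4.12 (cv2) and the standard library are available. Lean on these libraries where they do the work, as an engineer would, in place of code of your own. Each camera call takes 0.05 s, during which the arm holds its last target.

## Working session

There is one attempt and no reset: what is moved stays moved. The work goes in short steps, Python scripts to look and compute and a shell command to move; the robot and the scene stay as the last step left them, time stands still between calls to the robot, and variables do not carry over. Pictures are saved under pics/ and viewed, and the job is handed in when it is done.

```bash
mkdir -p pics; cat > h.py <<'E'
import numpy as np,cv2
from rig import manip
def shot(cam,name=None):
    c=manip.camera(cam)
    if name: cv2.imwrite(f'pics/{name}.png',c['color'])
    return c
def f(c): return 240/np.tan(np.radians(c['vfov'])/2)
def pts(c,mask):
    r,q=np.nonzero(mask&(c['depth']>0)); d=c['depth'][r,q]
    P=np.stack([(q-c['cx'])/f(c)*d,(r-c['cy'])/f(c)*d,d],1)
    return (P-c['t'])@c['R']
def ray(c,r,q,z):
    d=np.array([(q-c['cx'])/f(c),(r-c['cy'])/f(c),1])@c['R']; o=-c['t']@c['R']
    return o+d*(z-o[2])/d[2]
E
python3 - <<'E'
from h import *
s=manip.sense();print({k:np.round(v,3).tolist() for k,v in s.items()})
for n in('top','side','wrist'):
    c=shot(n,n+'0');print(n,f(c),c['cx'],c['cy'],(-c['t']@c['R']).round(3))
E
```

```text
{'clock': 0.0, 'joint_pos': [1.237, 0.418, -0.01, 1.614, 0.005, 1.111, -0.053], 'dq': [0.0, 0.002, 0.001, 0.001, 0.0, -0.001, -0.001], 'joint_torque': [-0.001, -85.124, 0.639, -42.598, -0.049, 0.019, 0.0], 'tool_pos': [0.18, -0.598, 0.205], 'ee_rot': [-0.0, 0.803, -0.596, -0.0], 'ft_force': [0.015, -0.476, -0.182], 'torque': [-0.073, 0.037, -0.041], 'opening': 1.0}
top 466.0615249078103 320.1585914800603 231.779717524314 [ 0.436 -0.021  0.868]
side 551.425016733245 316.7085147146162 233.42130048996606 [ 0.542 -0.689  0.81 ]
wrist 334.9219666719854 317.1613984397025 240.9335140725902 [ 0.253 -0.578  0.384]
```

View pics/top0.png

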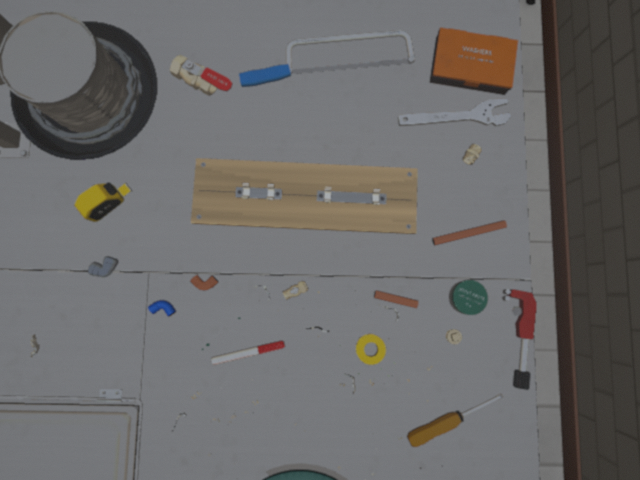

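View pics/side0.png

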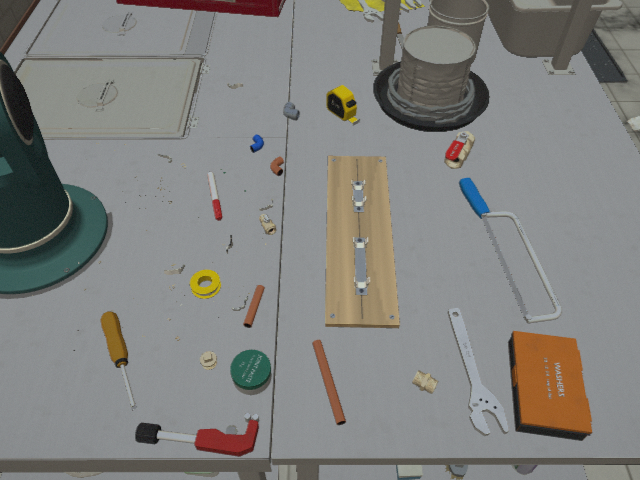

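View pics/wrist0.png

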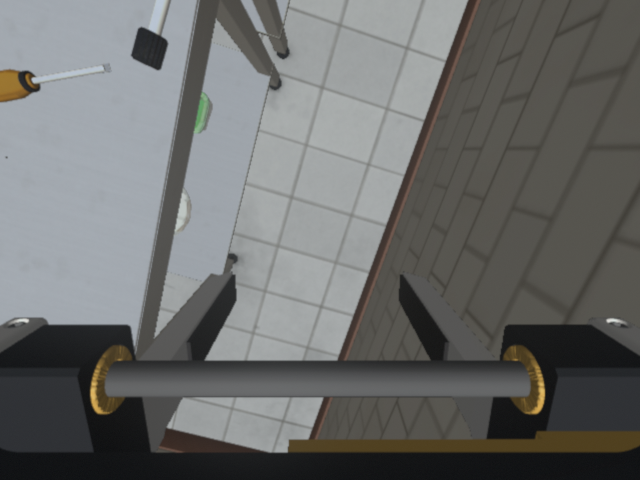

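```bash
python3 - <<'E'
from h import *
T=shot('top');S=shot('side')
def crop(c,r,q,h): return cv2.resize(c['color'][max(0,r-h):r+h,max(0,q-h):q+h],(260,260),interpolation=cv2.INTER_CUBIC)
row1=np.hstack([crop(T,290,294,25),crop(T,154,472,25),crop(T,285,190,35)])
row2=np.hstack([crop(S,222,267,25),crop(S,381,425,25),crop(S,160,270,35)])
cv2.imwrite('pics/c1.png',np.vstack([row1,row2]))
for cam,c in(('top',T),('side',S)):
  for l in ['board','long_clips','short_clips','long_tube','short_tube','service_tap','copper_elbow','paste_tin']:
    for d in manip.cut_out(cam,l):
      P=pts(c,d['region'])
      if len(P)==0: print(cam,l,d['pixel']);continue
      xy=P[:,:2].astype(np.float32); rect=cv2.minAreaRect(xy)
      print(cam,l,round(d['confidence'],2),np.round(d['pixel']),'med',np.median(P,0).round(4),'rect',np.round(rect[0],4),np.round(rect[1],3),round(rect[2],1),'z',np.percentile(P[:,2],[2,98]).round(3))
E
```

```text
top board 0.9 [198. 304.] med [0.6197 0.0051 0.0116] rect [0.626  0.0017] [0.426 0.132] 88.2 z [0.008 0.015]
top board 0.26 [283. 203.] med [0.4573 0.1812 0.0153] rect [0.4575 0.1833] [0.026 0.051] 2.0 z [-0.001  0.019]
top long_clips 0.87 [195. 350.] med [ 0.6222 -0.0854  0.0141] rect [ 0.6224 -0.0849] [0.13  0.029] 89.1 z [0.011 0.032]
top short_clips 0.8 [194. 258.] med [0.6272 0.0901 0.0143] rect [0.6288 0.0891] [0.085 0.033] 88.6 z [0.011 0.032]
top long_tube 0.93 [230. 468.] med [ 0.5597 -0.3031  0.0136] rect [ 0.5603 -0.3055] [0.015 0.14 ] 14.6 z [0.007 0.017]
top long_tube 0.58 [193. 349.] med [ 0.622  -0.0857  0.0139] rect [ 0.6225 -0.0849] [0.13  0.029] 89.1 z [0.01  0.031]
top long_tube 0.36 [299. 470.] med [ 0.4406 -0.2934  0.0333] rect [ 0.4396 -0.2979] [0.065 0.062] 56.7 z [0.005 0.036]
top short_tube 0.65 [297. 398.] med [ 0.4346 -0.1706  0.0133] rect [ 0.4347 -0.1688] [0.08  0.019] 80.7 z [-0.002  0.017]
top service_tap 0.57 [289. 296.] med [0.4467 0.0138 0.0191] rect [0.4469 0.0157] [0.021 0.044] 26.5 z [0.006 0.033]
top copper_elbow 0.67 [306. 160.] med [0.4109 0.25
[... 913 characters left out ...]
 0.84 [308. 251.] med [ 0.4339 -0.1733  0.0129] rect [ 0.4325 -0.1672] [0.082 0.019] 76.3 z [-0.001  0.016]
side short_tube 0.67 [372. 252.] med [ 0.4404 -0.3023  0.032 ] rect [ 0.4377 -0.287 ] [0.065 0.082] 20.1 z [0.001 0.035]
side service_tap 0.49 [220. 268.] med [0.4479 0.0096 0.0182] rect [0.4465 0.0213] [0.025 0.059] 22.1 z [0.001 0.032]
side copper_elbow 0.71 [141. 254.] med [0.4103 0.2485 0.0146] rect [0.4114 0.2535] [0.047 0.025] 86.0 z [0.003 0.019]
side copper_elbow 0.69 [163. 277.] med [0.4593 0.1748 0.014 ] rect [0.4575 0.1805] [0.023 0.045] 1.6 z [0.001 0.02 ]
side paste_tin 0.88 [374. 254.] med [ 0.4406 -0.3026  0.032 ] rect [ 0.4365 -0.2898] [0.062 0.078] 24.8 z [0.001 0.035]
```

View pics/c1.png

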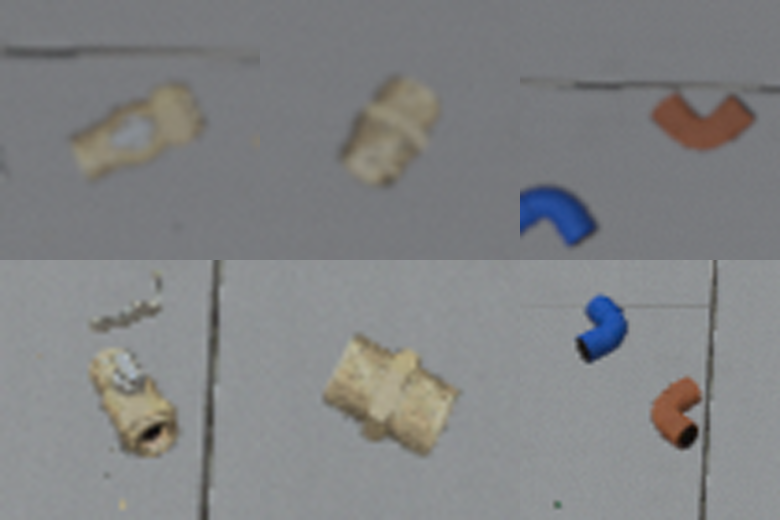

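Named candidates (top view): tap is the brass piece with the chrome handle at (col 294, row 290). The handle-less brass union at (472,154) and the red-handled valve at (200,75) are look-alikes. The elbow is the copper one at (204,282), not the blue (161,307) or grey (103,267) one. The crops confirm this. Long clips are on the right (y≈-0.085), short clips on the left (y≈+0.089).

```bash
python3 -m crank '{"travel":[[38,29,-5],[76,59,-10],[114,88,-15],[152,117,-20],[190,147,-25],[228,176,-30],[266,205,-35],[304,235,-40],[342,264,-45],[380,293,-55]],"roll":[8.8,17.6,26.4,35.2,44,52.8,61.6,70.4,79.2,87.8]}' -1 20
python3 - <<'E'
from h import *
c=shot('wrist','w1')
print(manip.sense()['tool_pos'],manip.sense()['ee_rot'])
for d in manip.cut_out('wrist','long_tube'):
      P=pts(c,d['region']);rect=cv2.minAreaRect(P[:,:2].astype(np.float32));print(d['confidence'],np.round(d['pixel']),rect,np.median(P,0))
E
```

```text
clock: 2.3
tool_pos: [0.5617, -0.3046, 0.1506]
ee_rot: [0.0, 0.992, 0.129, 0.0]
ft_force: [-0.4, 0.3, 0.7]
opening: 1.003
[ 0.56567358 -0.29862284  0.14916496] [-1.33985290e-03  9.90681876e-01  1.36186770e-01  8.88711044e-04]
0.93 [218. 318.] ((0.5613052248954773, -0.30500566959381104), (0.015814393758773804, 0.14024420082569122), 14.374573707580566) [ 0.55968732 -0.29893906  0.01354815]
```

View pics/w1.png

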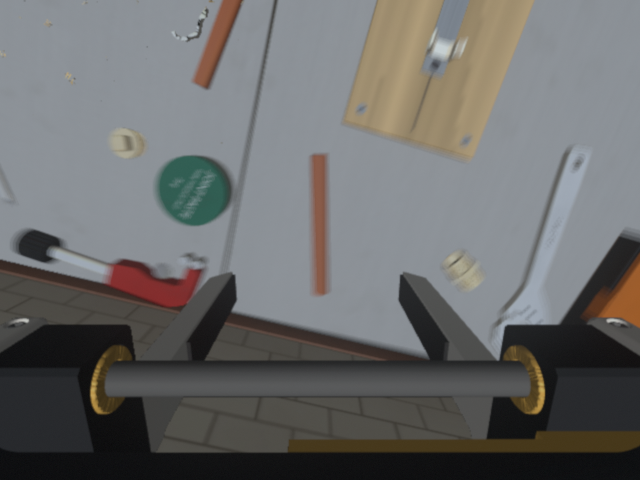

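```bash
python3 -c "
from h import *;s=manip.sense();print(s['tool_pos'],s['ee_rot'],s['dq'])"; python3 -m crank '{"travel":[[-3,-3,-20],[-5,-6,-50],[-5,-6,-80],[-5,-6,-100],[-5,-6,-110],[-5,-6,-110],[-5,-6,-110],[-5,-6,-110],[-5,-6,-110],[-5,-6,-110]],"roll":[0,0,0,0,0,0,0,0,0,0]}'
python3 - <<'E'
from h import *
c=shot('wrist','w2')
print(manip.sense()['tool_pos'],manip.sense()['ee_rot'])
for d in manip.cut_out('wrist','long_tube'):
      P=pts(c,d['region']);rect=cv2.minAreaRect(P[:,:2].astype(np.float32));print(d['confidence'],np.round(d['pixel']),rect,np.median(P,0))
E
```

```text
[ 0.56362759 -0.30045929  0.14937984] [-1.38804670e-03  9.91242931e-01  1.32042857e-01  4.58206717e-04] [ 0.04953479 -0.03588306  0.0623575   0.02332245 -0.01914819  0.00578231
 -0.04522116]
clock: 3.65
tool_pos: [0.5587, -0.3065, 0.0396]
ee_rot: [-0.001, 0.991, 0.132, 0.001]
ft_force: [-0.0, 0.8, -0.5]
opening: 1.0
[ 0.55867371 -0.30653666  0.03955425] [-1.26244798e-03  9.91242714e-01  1.32045503e-01  5.22135025e-04]
0.62 [249. 322.] ((0.560761034488678, -0.3050006926059723), (0.015009080991148949, 0.1393587440252304), 15.057901382446289) [ 0.55822905 -0.29532205  0.01370122]
```

View pics/w2.png

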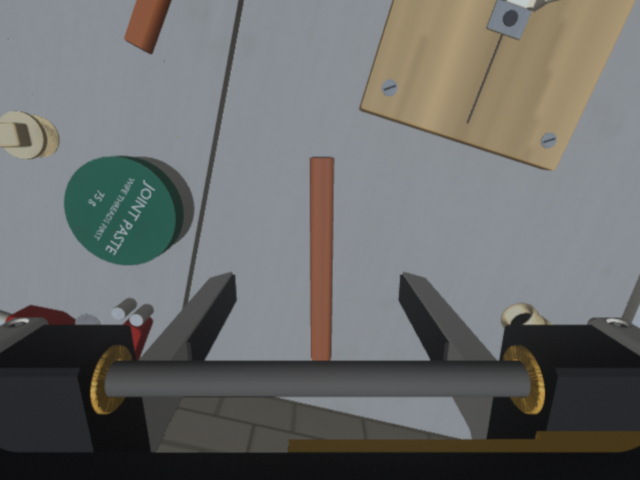

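```bash
python3 -m crank '{"travel":[[2,1.5,-10],[2,1.5,-20],[2,1.5,-28],[2,1.5,-34],[2,1.5,-38],[2,1.5,-38],[2,1.5,-38],[2,1.5,-38],[2,1.5,-38],[2,1.5,-38]],"roll":[0,0,0,0,0,0,0,0,0,0]}'
python3 -m crank '{"travel":[[0,0,0],[0,0,0],[0,0,0],[0,0,0],[0,0,0],[0,0,0],[0,0,0],[0,0,0],[0,0,0],[0,0,0]],"roll":[0,0,0,0,0,0,0,0,0,0]}' 1 25
```

```text
clock: 5.0
tool_pos: [0.5607, -0.305, 0.0016]
ee_rot: [-0.001, 0.991, 0.132, 0.001]
ft_force: [0.4, 0.4, 0.1]
opening: 0.997
clock: 6.25
tool_pos: [0.5607, -0.305, 0.0016]
ee_rot: [-0.001, 0.991, 0.132, 0.001]
ft_force: [0.3, 0.1, -0.2]
opening: 0.15
```

```bash
python3 -m crank '{"travel":[[0,0,30],[0,0,70],[5,20,90],[15,55,90],[25,90,90],[37,130,90],[49,170,90],[56,200,90],[62,219,90],[62,219,90]],"roll":[0,0,0,-2,-4,-7,-10,-13,-16,-17]}'
python3 -m crank '{"travel":[[0,0,0],[0,0,0],[0,0,0],[0,0,0],[0,0,0],[0,0,0],[0,0,0],[0,0,0],[0,0,0],[0,0,0]],"roll":[0,0,0,0,0,0,0,0,0,0]}'
cat > m.py <<'E'
from h import *
def rep(cam,l,c,zmin=-1,zmax=1):
    for d in manip.cut_out(cam,l):
      P=pts(c,d['region']);P=P[(P[:,2]>zmin)&(P[:,2]<zmax)]
      if len(P)<5: continue
      r=cv2.minAreaRect(P[:,:2].astype(np.float32));print(cam,l,round(d['confidence'],2),np.round(d['pixel']),np.round(r[0],4),np.round(r[1],4),round(r[2],2),np.median(P,0).round(4),'z',np.percentile(P[:,2],[2,50,98]).round(4))
def go(name,*ls,cams=('wrist','top','side')):
    s=manip.sense();q=s['ee_rot'];print(s['clock'],s['tool_pos'].round(4) if hasattr(s['tool_pos'],'round') else s['tool_pos'],'yaw',np.degrees(2*np.arctan2(q[2],q[1])),'f',np.round(s['ft_force'],1),s['opening'])
    for cam in cams:
        c=shot(cam,name+cam)
        for l in ls: rep(cam,l,c)
E
python3 -c "
from m import *;go('a','board','long_clips','short_clips','long_tube')"
```

```text
clock: 7.5
tool_pos: [0.6227, -0.0829, 0.0912]
ee_rot: [-0.002, 1.0, -0.014, 0.0]
ft_force: [-0.3, -0.6, 0.0]
opening: 0.149
clock: 8.75
tool_pos: [0.6227, -0.0829, 0.0912]
ee_rot: [-0.002, 1.0, -0.014, 0.001]
ft_force: [0.9, -0.3, 0.4]
opening: 0.15
8.75 [ 0.6227 -0.0829  0.0912] yaw -1.656718276485386 f [ 0.9 -0.3  0.4] 0.15036601322783236
wrist board 0.6 [136. 315.] [ 0.6248 -0.0481] [0.2751 0.128 ] 88.54 [0.6243 0.0016 0.0119] z [0.0104 0.0119 0.0133]
wrist long_clips 0.74 [194. 302.] [ 0.6237 -0.0366] [0.0158 0.028 ] 88.43 [ 0.6133 -0.0383  0.0311] z [0.0281 0.0311 0.099 ]
wrist short_clips 0.59 [ 35. 317.] [0.6261 0.0677] [0.0417 0.0274] 88.45 [0.6263 0.0668 0.0145] z [0.0124 0.0145 0.0319]
wrist long_tube 0.71 [122.  73.] [0.4415 0.019 ] [0.031  0.0555] 29.14 [0.4518 0.0159 0.0187] z [0.0062 0.0187 0.0321]
wrist long_tube 0.62 [255. 319.] [ 0.6228 -0.0836] [0.1408 0.015 ] 88.31 [ 0.6233 -0.063   0.1034] z [0.0977 0.1034 0.1053]
top board 0.95 [198. 265.] [0.6194 0.0622] [0.3231 0.1879] 73.58 [0.617  0.0807 0.0115] z [0.0058 0.0115 0.015 ]
top short_clips 0.57 [192. 258.] [0.6263 0.0891] [0.0859 0.033 ] 82.72 [0.6271 0.09   0.0143] z [0.011  0.0143 0.031 ]
top long_tube 0.63 [185. 326.] [ 0.6015 -0.0417] [0.1043 0.0394] 20.12 [ 0.6218 -0.0342  0.1027] z [0.0962 0.1027 0.1063]
side board 0.7 [274. 353.] [0.6234 0.003 ] [0.4229 0.1295] 88.61 [ 0.6063 -0.1052  0.0111] z [0.0039 0.0111 0.0145]
side long_clips 0.81 [272. 356.] [ 0.6212 -0.0887] [0.1225 0.0265] 88.59 [ 0.6177 -0.1122  0.014 ] z [0.0103 0.014  0.0305]
side long_tube 0.97 [247. 366.] [ 0.622  -0.0888] [0.1312 0.0157] 85.89 [ 0.621  -0.1094  0.1024] z [0.0931 0.1024 0.1054]
```

View pics/awrist.png

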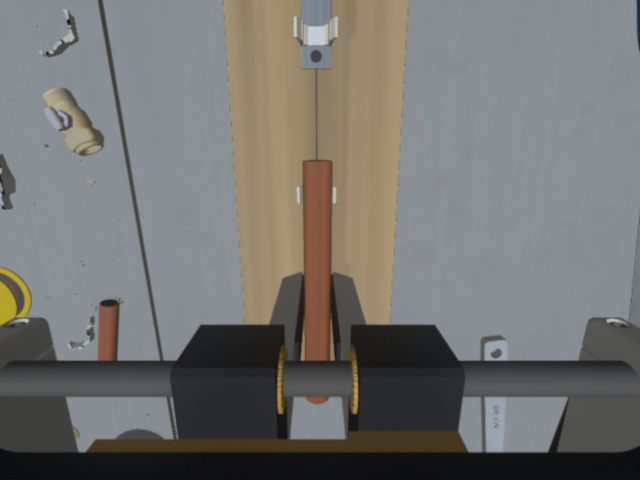

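```bash
python3 -m crank '{"travel":[[0,-1,-20],[0,-1,-40],[0,-1,-50],[0,-1,-55],[0,-1,-60],[0,-1,-62],[0,-1,-65],[0,-1,-67],[0,-1,-67],[0,-1,-67]],"roll":[0,0,0,0,0,0,0,0,0,0]}'
python3 -m crank '{"travel":[[0,0,-1],[0,0,-2],[0,0,-3],[0,0,-4],[0,0,-5],[0,0,-6],[0,0,-7],[0,0,-7.5],[0,0,-7.5],[0,0,-7.5]],"roll":[0,0,0,0,0,0,0,0,0,0]}'
python3 -c "
from m import *;go('b','long_tube')"
```

```text
clock: 10.75
tool_pos: [0.6227, -0.0839, 0.0243]
ee_rot: [-0.002, 1.0, -0.014, 0.001]
ft_force: [0.1, 0.1, 0.2]
opening: 0.146
clock: 12.0
tool_pos: [0.6228, -0.084, 0.0168]
ee_rot: [-0.002, 1.0, -0.014, 0.001]
ft_force: [0.1, 0.1, -0.5]
opening: 0.151
12.0 [ 0.6228 -0.084   0.0168] yaw -1.6600656192106684 f [ 0.1  0.1 -0.5] 0.1509560834541519
wrist long_tube 0.85 [255. 319.] [ 0.6228 -0.0923] [0.1564 0.0162] 87.9 [ 0.6234 -0.0645  0.029 ] z [0.023  0.029  0.0309]
top long_tube 0.5 [194. 325.] [ 0.5999 -0.045 ] [0.086 0.039] 22.58 [ 0.6223 -0.0348  0.0285] z [0.0104 0.0285 0.1057]
side long_tube 0.78 [272. 362.] [ 0.6226 -0.0854] [0.1405 0.0187] 86.59 [ 0.6212 -0.1088  0.0278] z [0.0123 0.0278 0.0314]
```

View pics/bwrist.png

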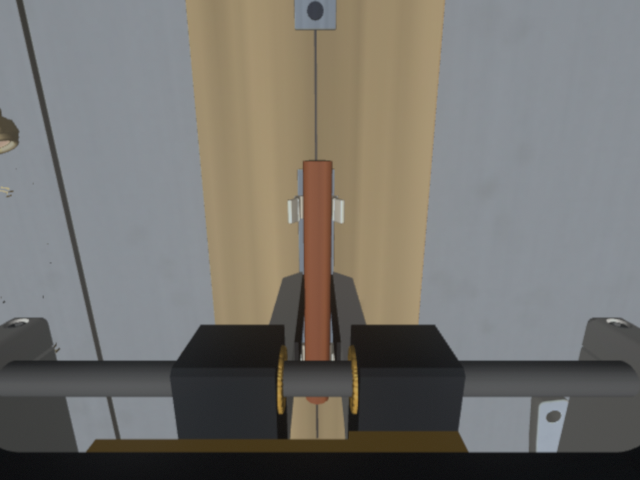

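```bash
python3 -m crank '{"travel":[[0,0,-0.5],[0,0,-0.8],[0,0,-0.8],[0,0,-0.8],[0,0,-0.8],[0,0,-0.8],[0,0,-0.8],[0,0,-0.8],[0,0,-0.8],[0,0,-0.8]],"roll":[0,0,0,0,0,0,0,0,0,0]}'
python3 -m crank '{"travel":[[0,0,0],[0,0,0],[0,0,0],[0,0,0],[0,0,0],[0,0,15],[0,0,40],[0,0,75],[0,0,105],[0,0,110]],"roll":[0,0,0,0,0,0,0,0,0,0]}' 0
python3 -c "
from m import *;go('c','long_tube','short_tube','board','short_clips')"
```

```text
clock: 13.55
tool_pos: [0.6229, -0.0839, 0.0164]
ee_rot: [-0.002, 1.0, -0.014, 0.001]
ft_force: [-3.1, -0.4, 5.6]
opening: 0.151
clock: 14.8
tool_pos: [0.624, -0.084, 0.1295]
ee_rot: [-0.001, 1.0, -0.014, 0.003]
ft_force: [0.4, 1.1, -0.5]
opening: 0.503
14.8 [ 0.624  -0.084   0.1295] yaw -1.6563762416812864 f [ 0.4  1.1 -0.5] 0.5025525955040171
wrist long_tube 0.7 [232. 317.] [ 0.6234 -0.0837] [0.1393 0.0153] 87.81 [ 0.6234 -0.0772  0.0287] z [0.0234 0.0287 0.0307]
wrist short_tube 0.76 [307. 132.] [ 0.4929 -0.1024] [0.1973 0.0358] 41.38 [ 0.4419 -0.1494  0.0134] z [-0.0001  0.0134  0.016 ]
wrist board 0.8 [148. 317.] [ 0.623  -0.0538] [0.3208 0.1298] 88.17 [ 0.625  -0.0085  0.0119] z [0.0103 0.0119 0.0134]
wrist short_clips 0.9 [ 39. 316.] [0.6264 0.0744] [0.0546 0.0276] 89.02 [0.6266 0.0718 0.0142] z [0.0123 0.0142 0.0317]
top long_tube 0.66 [195. 330.] [ 0.6235 -0.0404] [0.0481 0.0149] 87.2 [ 0.6221 -0.0403  0.0283] z [0.0228 0.0283 0.0315]
top board 0.62 [198. 265.] [0.6254 0.0609] [0.3018 0.1255] 88.57 [0.6196 0.0753 0.0115] z [0.0081 0.0115 0.0146]
top short_clips 0.69 [196. 257.] [0.6259 0.0902] [0.0831 0.0271] 88.8 [0.6272 0.0906 0.0144] z [0.0107 0.0144 0.0314]
side long_tube 0.79 [268. 360.] [ 0.6215 -0.0781] [0.1552 0.0168] 88.9 [ 0.6207 -0.095   0.0273] z [0.0137 0.0273 0.0308]
side short_tube 0.7 [312. 250.] [ 0.4316 -0.1696] [0.0779 0.0181] 78.43 [ 0.4331 -0.1782  0.013 ] z [0.0001 0.013  0.0166]
side board 0.56 [268. 364.] [ 0.623  -0.0293] [0.3577 0.128 ] 88.62 [ 0.6216 -0.0892  0.0111] z [0.0064 0.0111 0.0142]
side short_clips 0.62 [371. 251.] [ 0.4398 -0.2966] [0.0612 0.0628] 5.0 [ 0.4412 -0.303   0.0322] z [0.0026 0.0322 0.0354]
side short_clips 0.5 [200. 361.] [0.6249 0.0923] [0.0244 0.0907] 0.21 [0.6259 0.0753 0.014 ] z [0.0104 0.014  0.029 ]
```

View pics/cwrist.png

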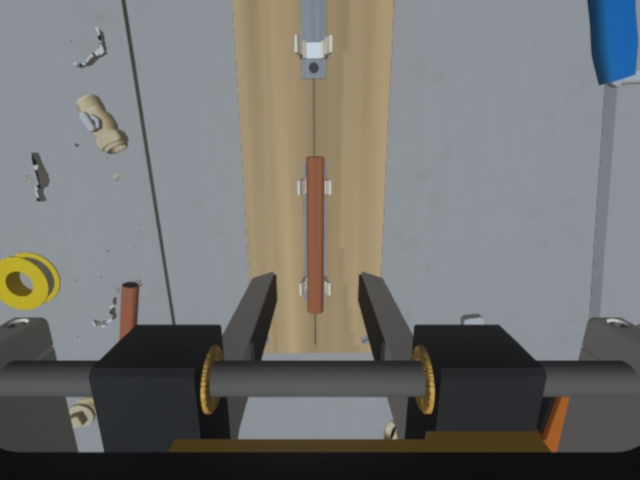

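```bash
python3 - <<'E'
from m import *
c=shot('wrist');im=c['color'][140:330,280:350];cv2.imwrite('pics/c2.png',cv2.resize(im,None,fx=3,fy=3,interpolation=cv2.INTER_CUBIC))
hsv=cv2.cvtColor(c['color'],cv2.COLOR_BGR2HSV)
w=((hsv[...,1]<45)&(hsv[...,2]>175)).astype(np.uint8)
n,l,st,ce=cv2.connectedComponentsWithStats(w)
for i in range(1,n):
    if st[i,4]>15 and 280<ce[i,0]<350:
        P=pts(c,l==i);P=P[P[:,2]>.024]
        print(st[i],ce[i].round(1),len(P),P.mean(0).round(4) if len(P) else '', (P.min(0)[1],P.max(0)[1]) if len(P) else '')
E
```

```text
[297  34   2  17  34] [297.5  42. ] 34 [0.6131 0.0673 0.0313] (np.float64(0.06218901097748972), np.float64(0.07243389806993686))
[332  34   2  17  32] [332.5  42. ] 32 [0.6387 0.0666 0.0314] (np.float64(0.061676696439804383), np.float64(0.07199547424484293))
[308  40  18  18 295] [316.4  48.6] 0  
[299 182   3  13  26] [300.3 187.6] 26 [ 0.6107 -0.0384  0.0317] (np.float64(-0.04360559853687714), np.float64(-0.03369428951683689))
[331 182   3  13  27] [331.6 188.2] 27 [ 0.6361 -0.0396  0.0313] (np.float64(-0.04447415251187532), np.float64(-0.03465785743468338))
[330 285   2  12  22] [330.5 290.5] 22 [ 0.6336 -0.1294  0.0315] (np.float64(-0.13476806358407656), np.float64(-0.12419267291398745))
[301 286   2  11  21] [301.5 290.8] 21 [ 0.608  -0.1288  0.0317] (np.float64(-0.1336845763207571), np.float64(-0.12454689062396843))
```

View pics/c2.png

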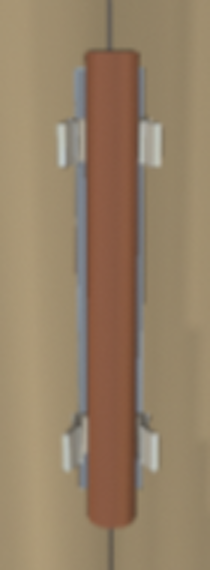

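```bash
python3 -m crank '{"travel":[[-25,-10,0],[-50,-20,0],[-75,-32,0],[-100,-44,0],[-125,-56,-5],[-150,-67,-10],[-170,-78,-15],[-185,-85,-20],[-190,-85,-25],[-190,-85,-30]],"roll":[-1,-2,-3,-4,-5,-6,-7,-8,-9,-9.5]}' 
python3 -m crank '{"travel":[[0,0,0],[0,0,0],[0,0,0],[0,0,0],[0,0,-5],[0,0,-10],[0,0,-20],[0,0,-20],[0,0,-20],[0,0,-20]],"roll":[0,0,0,0,0,0,0,0,0,0]}' 
python3 -c "
from m import *;go('d','short_tube')"
```

```text
clock: 16.85
tool_pos: [0.4332, -0.1686, 0.0962]
ee_rot: [-0.002, 0.995, -0.097, 0.001]
ft_force: [0.3, -0.3, 0.2]
opening: 0.5
clock: 18.1
tool_pos: [0.4333, -0.1687, 0.0764]
ee_rot: [-0.001, 0.995, -0.097, 0.001]
ft_force: [0.3, 0.0, 0.1]
opening: 0.5
18.1 [ 0.4333 -0.1687  0.0764] yaw -11.176193664504094 f [0.3 0.  0.1] 0.5003817289332847
wrist short_tube 0.97 [249. 320.] [ 0.4344 -0.1708] [0.0873 0.0165] 78.32 [ 0.4357 -0.1648  0.0138] z [0.0068 0.0138 0.0159]
top short_tube 0.58 [294. 390.] [ 0.4387 -0.1513] [0.0451 0.0161] 77.29 [ 0.4387 -0.1503  0.0134] z [-0.0001  0.0134  0.0171]
side short_tube 0.8 [308. 253.] [ 0.4338 -0.1689] [0.0795 0.0144] 77.61 [ 0.4338 -0.1736  0.0128] z [0.0057 0.0128 0.0161]
```

View pics/dwrist.png

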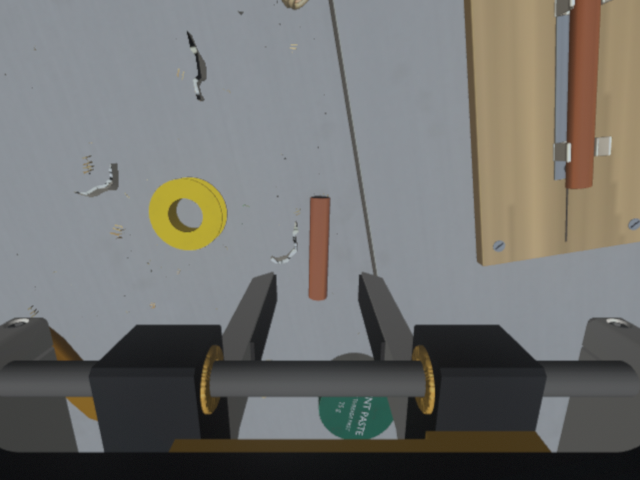

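```bash
python3 - <<'E'
from m import *
for cam in('wrist','side'):
    c=shot(cam);rep(cam,'short_tube',c,.012,.02)
E
python3 -m crank '{"travel":[[0.5,-0.5,-15],[0.5,-0.5,-35],[0.5,-0.5,-55],[0.5,-0.5,-65],[0.5,-0.5,-70],[0.5,-0.5,-73],[0.5,-0.5,-75],[0.5,-0.5,-75],[0.5,-0.5,-75],[0.5,-0.5,-75]],"roll":[0,0,0,0,0,0,0,0,0,0]}' 
python3 -m crank '{"travel":[[0,0,0],[0,0,0],[0,0,0],[0,0,0],[0,0,0],[0,0,0],[0,0,0],[0,0,30],[0,0,60],[0,0,85]],"roll":[0,0,0,0,0,0,0,0,0,0]}' 1 25
```

```text
wrist short_tube 0.83 [244. 321.] [ 0.4353 -0.1672] [0.0802 0.0131] 77.43 [ 0.4358 -0.1647  0.0143] z [0.0121 0.0143 0.0161]
side short_tube 0.87 [308. 253.] [ 0.4339 -0.1693] [0.0785 0.0125] 77.71 [ 0.4334 -0.172   0.0139] z [0.0121 0.0139 0.0161]
clock: 19.85
tool_pos: [0.4337, -0.1692, 0.0014]
ee_rot: [-0.001, 0.995, -0.097, 0.001]
ft_force: [0.0, -0.7, 0.6]
opening: 0.497
clock: 21.1
tool_pos: [0.4338, -0.1692, 0.0875]
ee_rot: [-0.001, 0.995, -0.097, 0.001]
ft_force: [-0.2, -0.5, -0.9]
opening: 0.153
```

```bash
python3 -m crank '{"travel":[[15,20,10],[38,50,10],[62,82,10],[86,114,10],[110,146,10],[134,178,10],[158,210,10],[180,240,10],[193,257,10],[193,257,10]],"roll":[0,1,2,3,4.5,6,7,8,9,9.5]}' 
python3 -m crank '{"travel":[[0,0,0],[0,0,0],[0,0,0],[0,0,0],[0,0,0],[0,0,-10],[0,0,-20],[0,0,-20],[0,0,-20],[0,0,-20]],"roll":[0,0,0,0,0,0,0,0,0,0]}' 
python3 - <<'E'
from m import *
go('e','short_tube')
c=shot('wrist');rep('wrist','short_tube',c,.08,.12)
hsv=cv2.cvtColor(c['color'],cv2.COLOR_BGR2HSV)
w=((hsv[...,1]<45)&(hsv[...,2]>175)).astype(np.uint8)
n,l,st,ce=cv2.connectedComponentsWithStats(w)
for i in range(1,n):
    if st[i,4]>15 and 260<ce[i,0]<370:
        P=pts(c,l==i);P=P[(P[:,2]>.024)&(P[:,2]<.034)]
        if len(P):print(ce[i].round(1),len(P),P.mean(0).round(4))
E
```

```text
clock: 22.35
tool_pos: [0.6269, 0.0893, 0.0971]
ee_rot: [-0.002, 1.0, -0.014, 0.001]
ft_force: [-0.5, -0.2, 0.1]
opening: 0.154
clock: 23.6
tool_pos: [0.6271, 0.0894, 0.0773]
ee_rot: [-0.002, 1.0, -0.013, 0.001]
ft_force: [0.6, -1.0, -0.5]
opening: 0.154
23.6 [0.6271 0.0894 0.0773] yaw -1.5428895605215107 f [ 0.6 -1.  -0.5] 0.15446193557234328
top short_tube 0.36 [194. 372.] [ 0.6214 -0.1002] [0.2151 0.1253] 88.41 [ 0.6312 -0.1229  0.0117] z [0.0083 0.0117 0.0148]
wrist short_tube 0.8 [283. 317.] [0.6272 0.0912] [0.0808 0.015 ] 87.84 [0.6272 0.0963 0.0898] z [0.0834 0.0898 0.0917]
[297.5 227. ] 30 [0.6143 0.1132 0.0316]
[334.9 226.2] 35 [0.64   0.113  0.0314]
[300.5 411.2] 21 [ 0.6102 -0.0389  0.0316]
[332.6 411. ] 20 [ 0.6361 -0.0392  0.0318]
```

View pics/ewrist.png

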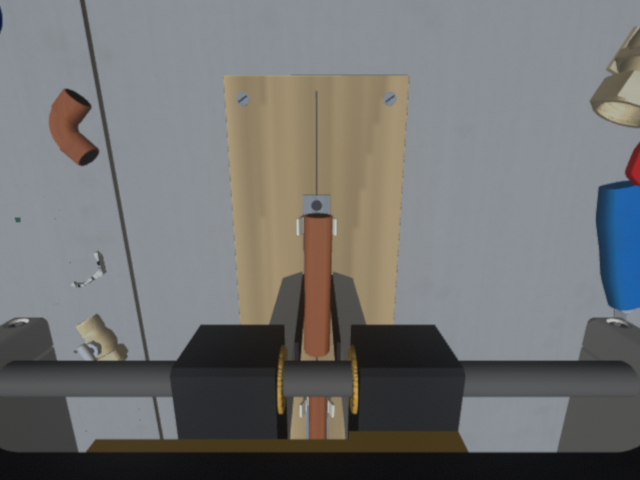

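```bash
python3 -m crank '{"travel":[[-0.5,-1,-10],[-0.5,-1,-25],[-0.5,-1,-35],[-0.5,-1,-42],[-0.5,-1,-47],[-0.5,-1,-50],[-0.5,-1,-52],[-0.5,-1,-53],[-0.5,-1,-53],[-0.5,-1,-53]],"roll":[0,0,0,0,0,0,0,0,0,0]}'
python3 -m crank '{"travel":[[0,0,-1],[0,0,-2],[0,0,-3],[0,0,-4],[0,0,-5],[0,0,-6],[0,0,-7],[0,0,-8],[0,0,-8.3],[0,0,-8.3]],"roll":[0,0,0,0,0,0,0,0,0,0]}'
```

```text
clock: 25.25
tool_pos: [0.6265, 0.0884, 0.0243]
ee_rot: [-0.002, 1.0, -0.013, 0.001]
ft_force: [0.0, 0.1, -0.6]
opening: 0.149
clock: 26.5
tool_pos: [0.6265, 0.0884, 0.016]
ee_rot: [-0.002, 1.0, -0.014, 0.001]
ft_force: [-0.5, -0.5, 0.9]
opening: 0.154
```

```bash
python3 -m crank '{"travel":[[0,0,-0.4],[0,0,-0.6],[0,0,-0.6],[0,0,-0.6],[0,0,-0.6],[0,0,-0.6],[0,0,-0.6],[0,0,-0.6],[0,0,-0.6],[0,0,-0.6]],"roll":[0,0,0,0,0,0,0,0,0,0]}'
python3 -m crank '{"travel":[[0,0,0],[0,0,0],[0,0,0],[0,0,0],[0,0,0],[0,0,15],[0,0,40],[0,0,75],[0,0,105],[0,0,110]],"roll":[0,0,0,0,0,0,0,0,0,0]}' 0
python3 - <<'E'
from m import *
go('g','short_tube','copper_elbow','service_tap')
c=shot('wrist')
rep('wrist','short_tube',c,.024,.035);rep('wrist','long_tube',c,.024,.035)
hsv=cv2.cvtColor(c['color'],cv2.COLOR_BGR2HSV)
w=((hsv[...,1]<45)&(hsv[...,2]>175)).astype(np.uint8)
n,l,st,ce=cv2.connectedComponentsWithStats(w)
for i in range(1,n):
    if st[i,4]>15 and 260<ce[i,0]<370:
        P=pts(c,l==i);P=P[(P[:,2]>.024)&(P[:,2]<.034)]
        if len(P):print(ce[i].round(1),len(P),P.mean(0).round(4))
E
```

```text
clock: 27.75
tool_pos: [0.6266, 0.0883, 0.0159]
ee_rot: [-0.002, 1.0, -0.014, 0.001]
ft_force: [-3.7, -1.2, 9.0]
opening: 0.15
clock: 29.0
tool_pos: [0.6277, 0.0886, 0.129]
ee_rot: [-0.002, 1.0, -0.013, 0.003]
ft_force: [0.4, 0.4, -0.6]
opening: 0.505
29.0 [0.6277 0.0886 0.129 ] yaw -1.5467766198783512 f [ 0.4  0.4 -0.6] 0.5045054275129675
wrist short_tube 0.84 [235. 315.] [0.6274 0.0866] [0.0879 0.0179] 87.95 [0.6269 0.0934 0.0284] z [0.0144 0.0284 0.0307]
wrist copper_elbow 0.87 [36. 38.] [0.4075 0.2572] [0.0497 0.0393] 78.24 [0.4159 0.2547 0.0154] z [0.0043 0.0154 0.0185]
wrist copper_elbow 0.79 [130. 113.] [0.4578 0.1845] [0.0397 0.0473] 32.86 [0.4619 0.1844 0.0158] z [0.0025 0.0158 0.0185]
wrist service_tap 0.97 [313. 130.] [0.4394 0.0146] [0.0392 0.0402] 29.15 [0.4504 0.0221 0.0182] z [0.0063 0.0182 0.0322]
top copper_elbow 0.66 [305. 163.] [0.4089 0.2584] [0.029 0.055] 1.17 [0.4108 0.2542 0.015 ] z [-0.0027  0.015   0.0191]
side short_tube 0.72 [193. 356.] [0.6248 0.0892] [0.0823 0.0141] 87.77 [0.6244 0.087  0.0276] z [0.0135 0.0276 0.0312]
side short_tube 0.54 [268. 362.] [ 0
[... 277 characters left out ...]
0.2 [0.4098 0.2512 0.0142] z [-0.0013  0.0142  0.0192]
side service_tap 0.67 [221. 268.] [0.4486 0.0185] [0.0269 0.0491] 20.78 [0.4479 0.0097 0.0179] z [-0.0015  0.0179  0.0326]
wrist short_tube 0.73 [234. 317.] [0.6271 0.0904] [0.0804 0.0145] 88.08 [0.6271 0.0927 0.0287] z [0.0245 0.0287 0.0307]
wrist long_tube 0.79 [406. 318.] [ 0.6233 -0.0673] [0.1082 0.0142] 88.79 [ 0.6236 -0.0838  0.0288] z [0.0244 0.0288 0.0307]
wrist long_tube 0.47 [311. 130.] [0.4488 0.0188] [0.0095 0.0153] 33.84 [0.4495 0.0191 0.0303] z [0.0241 0.0303 0.0332]
[301.5 213.2] 25 [0.6145 0.1129 0.0315]
[332.2 213.5] 32 [0.6399 0.112  0.0315]
[302.4 266.3] 19 [0.6135 0.0666 0.0317]
[331.5 265.5] 22 [0.6387 0.0665 0.0315]
```

View pics/gwrist.png

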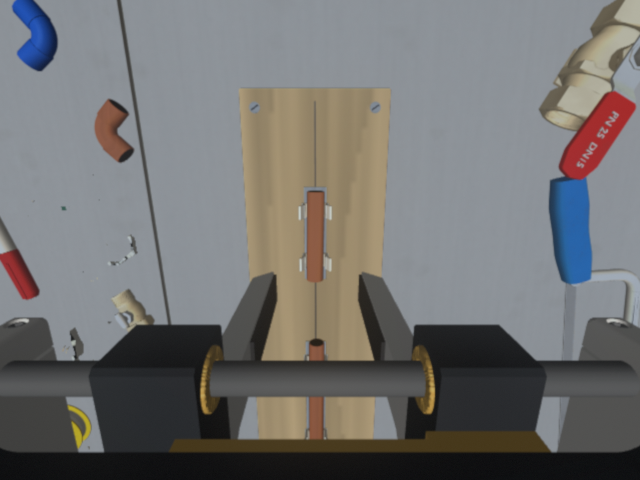

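```bash
python3 -m crank '{"travel":[[-25,-10,0],[-50,-20,0],[-75,-30,0],[-100,-40,0],[-125,-50,0],[-150,-60,-5],[-170,-67,-10],[-182,-69,-20],[-182,-69,-25],[-182,-69,-29]],"roll":[3,6,9,12,15,18,21,24,27,28]}' 
python3 -m crank '{"travel":[[0,0,0],[0,0,0],[0,0,0],[0,0,0],[0,0,-5],[0,0,-10],[0,0,-20],[0,0,-20],[0,0,-20],[0,0,-20]],"roll":[0,0,0,0,0,0,0,0,0,0]}' 
python3 - <<'E'
from m import *
go('i','service_tap')
c=shot('wrist');rep('wrist','service_tap',c,.009,.026)
cv2.imwrite('pics/i2.png',cv2.resize(c['color'][150:330,230:400],None,fx=3.5,fy=3.3,interpolation=cv2.INTER_CUBIC))
E
```

```text
clock: 31.0
tool_pos: [0.4446, 0.0193, 0.0968]
ee_rot: [-0.002, 0.973, 0.229, 0.001]
ft_force: [-0.1, -0.8, -0.4]
opening: 0.501
clock: 32.25
tool_pos: [0.4448, 0.0193, 0.077]
ee_rot: [-0.002, 0.973, 0.229, 0.001]
ft_force: [1.0, 0.2, 0.5]
opening: 0.503
32.25 [0.4448 0.0193 0.077 ] yaw 26.479918906324546 f [1.  0.2 0.5] 0.5025382595816675
wrist service_tap 0.67 [257. 319.] [0.4493 0.0135] [0.022  0.0529] 29.01 [0.446  0.0194 0.0191] z [0.0033 0.0191 0.0324]
top service_tap 0.4 [197. 262.] [0.6256 0.0879] [0.0824 0.0274] 89.07 [0.6189 0.0814 0.0207] z [0.0114 0.0207 0.0329]
side service_tap 0.72 [222. 269.] [0.4453 0.0245] [0.0252 0.0624] 21.63 [0.4479 0.0093 0.0182] z [0.0027 0.0182 0.0315]
wrist service_tap 0.64 [255. 318.] [0.4469 0.0177] [0.0205 0.0437] 26.32 [0.4459 0.0194 0.0189] z [0.0133 0.0189 0.0252]
```

View pics/i2.png

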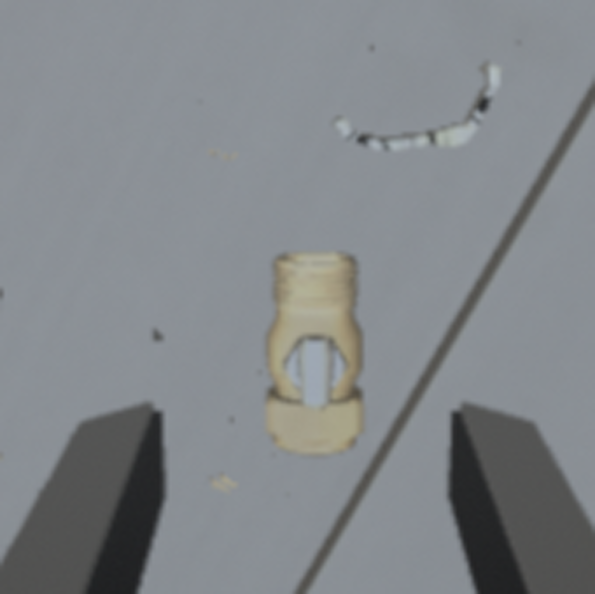

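View pics/iwrist.png

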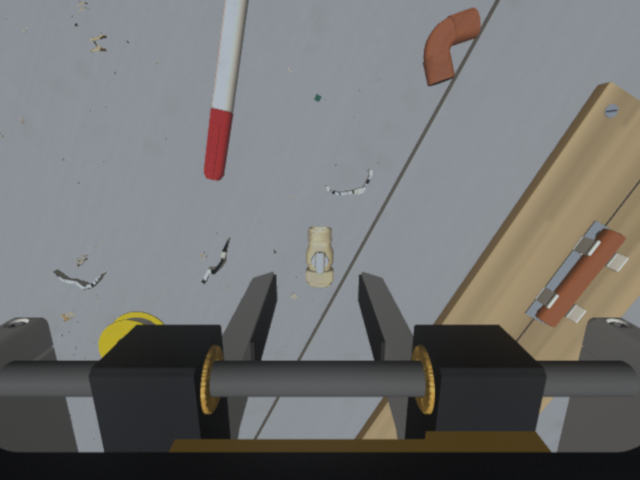

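```bash
python3 -m crank '{"travel":[[0.5,1,-15],[0.5,1,-35],[0.5,1,-55],[0.5,1,-65],[0.5,1,-70],[0.5,1,-73],[0.5,1,-74],[0.5,1,-74],[0.5,1,-74],[0.5,1,-74]],"roll":[0,0,0,0,0,0,0,0,0,0]}' 
python3 -m crank '{"travel":[[0,0,0],[0,0,0],[0,0,0],[0,0,0],[0,0,0],[0,0,0],[0,0,15],[0,0,40],[0,0,70],[0,0,90]],"roll":[0,0,0,0,0,0,0,0,0,0]}' 1 25
python3 -c "
from m import *
go('j',cams=('wrist','side'))
c=shot('wrist');rep('wrist','service_tap',c,.095,.116)"
```

```text
clock: 33.9
tool_pos: [0.4453, 0.0203, 0.003]
ee_rot: [-0.002, 0.973, 0.229, 0.001]
ft_force: [-0.1, -0.2, -0.1]
opening: 0.501
clock: 35.15
tool_pos: [0.4455, 0.0203, 0.095]
ee_rot: [-0.002, 0.973, 0.229, 0.002]
ft_force: [-0.3, -0.4, -0.9]
opening: 0.217
35.15 [0.4455 0.0203 0.095 ] yaw 26.484125695434237 f [-0.3 -0.4 -0.9] 0.21714920904505097
wrist service_tap 0.56 [300. 318.] [0.4477 0.017 ] [0.0215 0.0443] 24.37 [0.4449 0.0225 0.1109] z [0.0962 0.1109 0.1155]
```

View pics/jwrist.png

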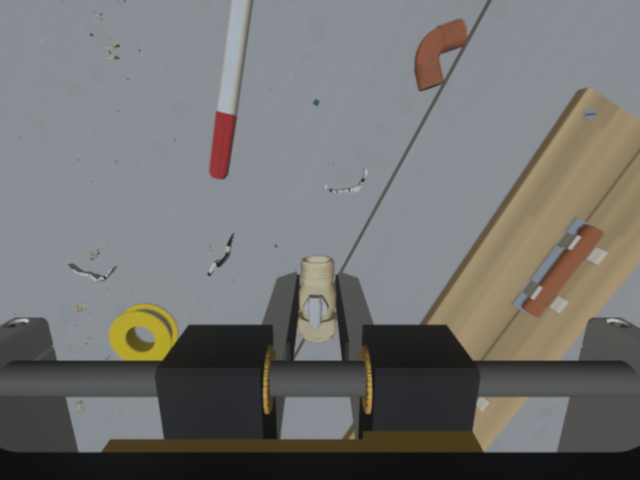

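```bash
python3 -m crank '{"travel":[[20,0,0],[40,0,0],[60,0.5,0],[80,1,0],[100,1.5,0],[120,1.5,0],[140,1.5,0],[160,1.5,0],[175,1.5,0],[180,1.5,0]],"roll":[-3,-6,-9,-12,-15,-18,-21,-24,-27,-28.1]}' 
python3 -m crank '{"travel":[[0,0,0],[0,0,0],[0,0,0],[0,0,-10],[0,0,-20],[0,0,-30],[0,0,-35],[0,0,-35],[0,0,-35],[0,0,-35]],"roll":[0,0,0,0,0,0,0,0,0,0]}' 
python3 -c "
from m import *
go('k',cams=('wrist','side'))
c=shot('wrist');rep('wrist','service_tap',c,.062,.082);rep('wrist','short_tube',c,.024,.034);rep('wrist','long_tube',c,.024,.034)"
```

```text
clock: 36.6
tool_pos: [0.6252, 0.0217, 0.0922]
ee_rot: [-0.001, 1.0, -0.015, 0.001]
ft_force: [0.2, 0.0, -0.1]
opening: 0.215
clock: 37.85
tool_pos: [0.6254, 0.0217, 0.0575]
ee_rot: [-0.001, 1.0, -0.015, 0.001]
ft_force: [-0.1, -0.3, -0.6]
opening: 0.217
37.85 [0.6254 0.0217 0.0575] yaw -1.6657266122571799 f [-0.1 -0.3 -0.6] 0.21682334380424234
wrist short_tube 0.9 [158. 319.] [0.6271 0.0903] [0.0804 0.0143] 87.78 [0.6269 0.0933 0.0287] z [0.0246 0.0287 0.0307]
wrist long_tube 0.78 [405. 316.] [ 0.6234 -0.076 ] [0.0868 0.0145] 88.51 [ 0.6231 -0.0893  0.0288] z [0.0246 0.0288 0.0306]
```

View pics/kwrist.png

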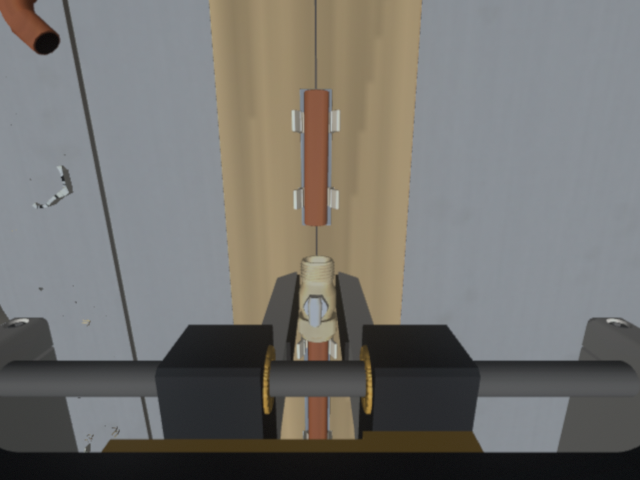

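```bash
python3 -m crank '{"travel":[[0,0,-12],[0,0,-25],[0,0,-34],[0,0,-38],[0,0,-40],[0,0,-41],[0,0,-42],[0,0,-42.3],[0,0,-42.3],[0,0,-42.3]],"roll":[0,0,0,0,0,0,0,0,0,0]}' 
python3 -c "
from m import *
go('l',cams=('wrist',))
c=shot('wrist');rep('wrist','service_tap',c)"
```

```text
clock: 39.4
tool_pos: [0.6253, 0.0217, 0.015]
ee_rot: [-0.001, 1.0, -0.015, 0.001]
ft_force: [0.1, -0.0, -0.7]
opening: 0.211
39.4 [0.6253 0.0217 0.015 ] yaw -1.665634730387262 f [ 0.1 -0.  -0.7] 0.21114768475628717
wrist service_tap 0.56 [300. 315.] [0.625  0.0116] [0.0574 0.0212] 88.5 [0.6252 0.0219 0.0311] z [0.0156 0.0311 0.0443]
```

View pics/lwrist.png

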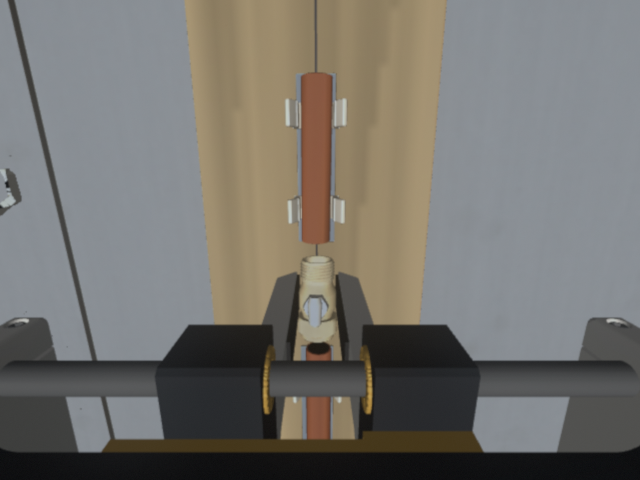

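```bash
python3 -m crank '{"travel":[[0,0,-0.2],[0,0,-0.4],[0,0,-0.6],[0,0,-0.6],[0,0,-0.6],[0,0,-0.6],[0,0,-0.6],[0,0,-0.6],[0,0,-0.6],[0,0,-0.6]],"roll":[0,0,0,0,0,0,0,0,0,0]}' 
python3 -m crank '{"travel":[[0,0,0],[0,0,0],[0,0,0],[0,0,0],[0,0,0],[0,0,15],[0,0,40],[0,0,70],[0,0,95],[0,0,110]],"roll":[0,0,0,0,0,0,0,0,0,0]}' 0
python3 -c "
from m import *
go('n','copper_elbow',cams=('wrist','side','top'))
c=shot('wrist');rep('wrist','service_tap',c,.024,.038);rep('wrist','short_tube',c,.024,.034);rep('wrist','long_tube',c,.024,.034)"
```

```text
clock: 40.8
tool_pos: [0.6253, 0.0217, 0.0145]
ee_rot: [-0.001, 1.0, -0.015, 0.001]
ft_force: [-1.0, 0.5, 5.7]
opening: 0.212
clock: 42.05
tool_pos: [0.6258, 0.0218, 0.1266]
ee_rot: [-0.001, 1.0, -0.015, 0.002]
ft_force: [0.4, 0.1, 0.5]
opening: 0.497
42.05 [0.6258 0.0218 0.1266] yaw -1.6649048687942025 f [0.4 0.1 0.5] 0.4969514909765393
wrist copper_elbow 0.64 [41. 94.] [0.4586 0.1847] [0.0441 0.0413] 55.77 [0.4618 0.1835 0.0158] z [0.0027 0.0158 0.0186]
side copper_elbow 0.59 [145. 256.] [0.4114 0.2513] [0.0415 0.0228] 84.04 [0.4103 0.2471 0.0144] z [0.0052 0.0144 0.0192]
side copper_elbow 0.51 [165. 277.] [0.4583 0.191 ] [0.0669 0.0244] 88.26 [0.4593 0.1804 0.0146] z [-0.0004  0.0146  0.0188]
top copper_elbow 0.86 [305. 160.] [0.4119 0.2564] [0.0516 0.0253] 80.92 [0.4112 0.2549 0.0156] z [-0.0007  0.0156  0.0197]
top copper_elbow 0.74 [281. 202.] [0.4563 0.1846] [0.05   0.0248] 84.55 [0.4571 0.185  0.0156] z [-0.0007  0.0156  0.0196]
wrist service_tap 0.56 [248. 310.] [0.6205 0.0173] [0.0439 0.0228] 87.99 [0.6209 0.0184 0.0308] z [0.0249 0.0308 0.0367]
wrist short_tube 0.71 [154. 319.] [0.627  0.0906] [0.0799 0.0147] 87.91 [0.627  0.0931 0.0287] z [0.0248 0.0287 0.0307]
wrist long_tube 0.59 [324. 319.] [ 0.6234 -0.0839] [0.1411 0.0146] 88.05 [ 0.6237 -0.0581  0.0287] z [0.0243 0.0287 0.0307]
```

View pics/nwrist.png

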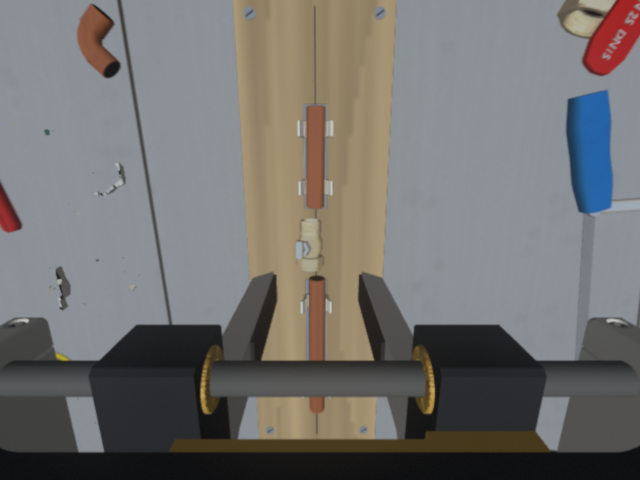

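The release rolled the tap: its handle now points left (crop around (308,248)). I'll look closer.

```bash
python3 - <<'E'
from m import *
c=shot('wrist');s=shot('side')
a=cv2.resize(c['color'][200:290,270:360],(520,520),interpolation=cv2.INTER_CUBIC)
b=cv2.resize(s['color'][200:250,335:385],(270,520),interpolation=cv2.INTER_CUBIC)
cv2.imwrite('pics/t1.png',np.hstack([a,b]))
hsv=cv2.cvtColor(c['color'],cv2.COLOR_BGR2HSV)
P=pts(c,np.ones((480,640),bool));
m=(abs(P[:,0]-.62)<.035)&(abs(P[:,1]-.017)<.026)&(P[:,2]>.0145)
Q=P[m];
for y0 in np.arange(-.008,.044,.004):
    k=Q[abs(Q[:,1]-y0)<.002]
    if len(k):print(round(y0,3),len(k),'x',k[:,0].min().round(4),k[:,0].max().round(4),'zmax',k[:,2].max().round(4),'x at zmax',k[k[:,2].argmax(),0].round(4))
E
```

```text
-0.004 50 x 0.6104 0.6298 zmax 0.0329 x at zmax 0.6219
0.0 104 x 0.6078 0.6317 zmax 0.035 x at zmax 0.6144
0.004 119 x 0.608 0.6318 zmax 0.0344 x at zmax 0.6136
0.008 123 x 0.6107 0.6501 zmax 0.2185 x at zmax 0.6498
0.012 503 x 0.5993 0.6501 zmax 0.2236 x at zmax 0.6496
0.016 784 x 0.5994 0.6503 zmax 0.2274 x at zmax 0.6496
0.02 937 x 0.5995 0.6504 zmax 0.2314 x at zmax 0.65
0.024 1098 x 0.5995 0.6507 zmax 0.2354 x at zmax 0.6502
0.028 2623 x 0.5893 0.655 zmax 0.239 x at zmax 0.6499
0.032 2548 x 0.5853 0.6508 zmax 0.2448 x at zmax 0.5895
0.036 1979 x 0.5851 0.655 zmax 0.2503 x at zmax 0.6536
0.04 6644 x 0.585 0.655 zmax 0.2595 x at zmax 0.6548
```

View pics/t1.png

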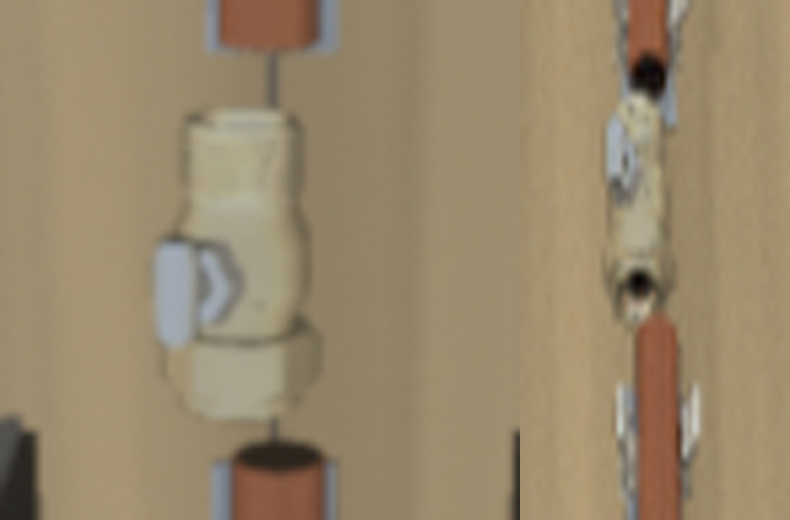

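```bash
python3 - <<'E'
from m import *
c=shot('wrist')
print(c['color'][250,300],c['color'][250,310])
for r in (243,247,250,254,258):
    print(r,[(q,*pts(c,(np.arange(480)[:,None]==r)&(np.arange(640)[None]==q)).round(4)[0]) for q in range(296,306,1)][::2])
E
```

```text
[177 168 160] [120 127 129]
243 [(296, np.float64(0.6062), np.float64(0.0158), np.float64(0.0117)), (298, np.float64(0.6099), np.float64(0.0235), np.float64(0.0397)), (300, np.float64(0.6116), np.float64(0.0238), np.float64(0.0411)), (302, np.float64(0.6132), np.float64(0.0238), np.float64(0.0413)), (304, np.float64(0.6147), np.float64(0.0231), np.float64(0.0388))]
247 [(296, np.float64(0.606), np.float64(0.0119), np.float64(0.0113)), (298, np.float64(0.6097), np.float64(0.0202), np.float64(0.0402)), (300, np.float64(0.6115), np.float64(0.0206), np.float64(0.0418)), (302, np.float64(0.613), np.float64(0.0202), np.float64(0.0406)), (304, np.float64(0.6146), np.float64(0.0199), np.float64(0.0398))]
250 [(296, np.float64(0.606), np.float64(0.0095), np.float64(0.0126)), (298, np.float64(0.6097), np.float64(0.018), np.float64(0.0415)), (300, np.float64(0.6113), np.float64(0.018), np.float64(0.0414)), (302, np.float64(0.6129), np.float64(0.0174), np.float64(0.0398)), (304, np.float64(0.6145), np.float64(0.0173), np.float64(0.0394))]
254 [(296, np.float64(0.6058), np.float64(0.0056), np.float64(0.0122)), (298, np.float64(0.6094), np.float64(0.014), np.float64(0.0396)), (300, np.float64(0.6112), np.float64(0.0143), np.float64(0.0407)), (302, np.float64(0.6128), np.float64(0.014), np.float64(0.0399)), (304, np.float64(0.6143), np.float64(0.0133), np.float64(0.0378))]Traceback (most recent call last):
  File "<stdin>", line 5, in <module>
IndexError: index 0 is out of bounds for axis 0 with size 0
```

```bash
python3 -m crank '{"travel":[[0,-3,-20],[0,-6,-40],[0,-6,-60],[0,-6,-75],[0,-6,-82],[0,-6,-85],[0,-6,-87],[0,-6,-88.3],[0,-6,-88.3],[0,-6,-88.3]],"roll":[0,0,0,0,0,0,0,0,0,0]}' - 3
python3 -m crank '{"travel":[[0,0,0],[0,0,0],[0,0,0],[0,0,0],[0,0,0],[0,0,0],[0,0,0],[0,0,0],[0,0,0],[0,0,0]],"roll":[0,0,0,0,0,0,0,0,0,0]}' 0.45
python3 -m crank '{"travel":[[0,0,0],[0,0,0],[0,0,0],[0,0,0],[0,0,0],[0,0,0],[0,0,0],[0,0,0],[0,0,0],[0,0,0]],"roll":[0,0,0,0,0,0,0,0,0,0]}' 0.65
python3 -c "
from m import *
go('o',cams=('wrist','side'))"
```

```text
clock: 43.95
tool_pos: [0.6254, 0.0158, 0.0362]
ee_rot: [-0.001, 1.0, -0.015, 0.001]
ft_force: [0.1, 0.3, -0.5]
opening: 0.498
clock: 45.2
tool_pos: [0.6254, 0.0157, 0.0362]
ee_rot: [-0.001, 1.0, -0.015, 0.001]
ft_force: [0.8, 0.5, 0.4]
opening: 0.275
clock: 46.45
tool_pos: [0.6254, 0.0157, 0.0362]
ee_rot: [-0.001, 1.0, -0.015, 0.001]
ft_force: [-0.6, 0.1, -1.2]
opening: 0.179
46.45 [0.6254 0.0157 0.0362] yaw -1.6681656972732084 f [-0.6  0.1 -1.2] 0.17924058428138614
```

View pics/owrist.png

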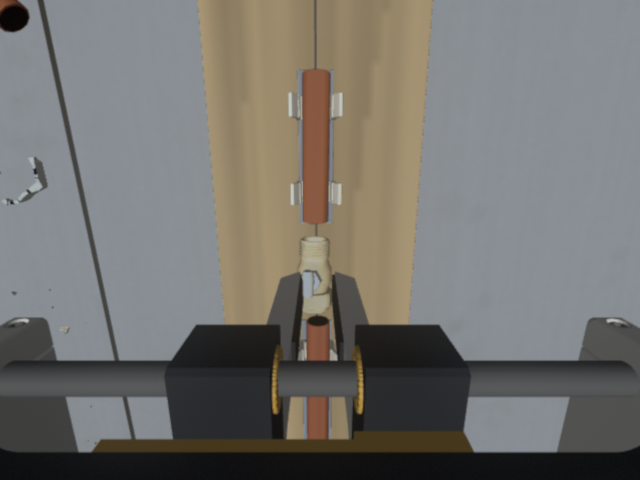

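```bash
python3 -m crank '{"travel":[[0,0,0],[0,0,0],[0,0,0],[0,0,0],[0,0,0],[0,0,0],[0,0,0],[0,0,0],[0,0,0],[0,0,0]],"roll":[0,0,0,0,0,0,0,0,0,0]}' 0.82
python3 -c "
from m import *
go('p',cams=('wrist','side'))"
```

```text
clock: 47.8
tool_pos: [0.6255, 0.0158, 0.0365]
ee_rot: [-0.001, 1.0, -0.015, 0.001]
ft_force: [-1.2, 0.8, 4.7]
opening: 0.103
47.8 [0.6255 0.0158 0.0365] yaw -1.6650615001956375 f [-1.2  0.8  4.7] 0.10307406735308239
```

View pics/pwrist.png

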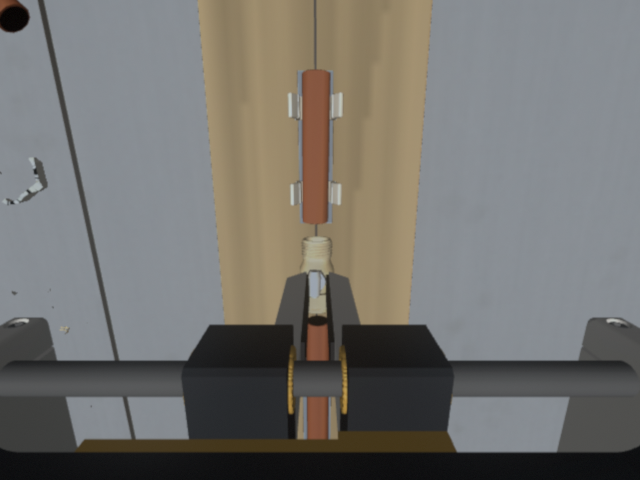

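```bash
python3 -m crank '{"travel":[[0,0,0.5],[0,0,1],[0,0,1],[0,0,1],[0,0,1],[0,0,1],[0,0,1],[0,0,1],[0,0,1],[0,0,1]],"roll":[0,0,0,0,0,0,0,0,0,0]}' 0.75
python3 -m crank '{"travel":[[0,0,0],[0,0,0],[0,0,0],[0,0,0],[0,0,15],[0,0,30],[0,0,50],[0,0,70],[0,0,90],[0,0,90]],"roll":[0,0,0,0,0,0,0,0,0,0]}' 0.3
python3 - <<'E'
from m import *
go('q',cams=('wrist','side'))
c=shot('wrist');s=shot('side')
a=cv2.resize(c['color'][200:290,270:360],(520,520),interpolation=cv2.INTER_CUBIC)
b=cv2.resize(s['color'][200:250,335:385],(270,520),interpolation=cv2.INTER_CUBIC)
cv2.imwrite('pics/t2.png',np.hstack([a,b]))
rep('wrist','service_tap',c,.02,.05);rep('wrist','short_tube',c,.024,.034);rep('wrist','long_tube',c,.024,.034)
E
```

```text
clock: 49.15
tool_pos: [0.6255, 0.0158, 0.0375]
ee_rot: [-0.001, 1.0, -0.015, 0.001]
ft_force: [-0.6, -0.3, -0.1]
opening: 0.127
clock: 50.4
tool_pos: [0.6264, 0.0159, 0.1295]
ee_rot: [-0.001, 1.0, -0.015, 0.003]
ft_force: [0.5, 0.6, -1.3]
opening: 0.355
50.4 [0.6264 0.0159 0.1295] yaw -1.6702572269246334 f [ 0.5  0.6 -1.3] 0.35476357822469295
wrist service_tap 0.68 [238. 307.] [0.6197 0.0175] [0.0232 0.044 ] 1.01 [0.6199 0.0182 0.0311] z [0.0238 0.0311 0.0411]
wrist short_tube 0.55 [151. 319.] [0.6271 0.0899] [0.0796 0.0144] 88.68 [0.627  0.0918 0.0287] z [0.025  0.0287 0.0308]
wrist long_tube 0.96 [317. 317.] [ 0.6231 -0.084 ] [0.1408 0.0143] 88.0 [ 0.6237 -0.0592  0.0288] z [0.0245 0.0288 0.0307]
```

View pics/t2.png

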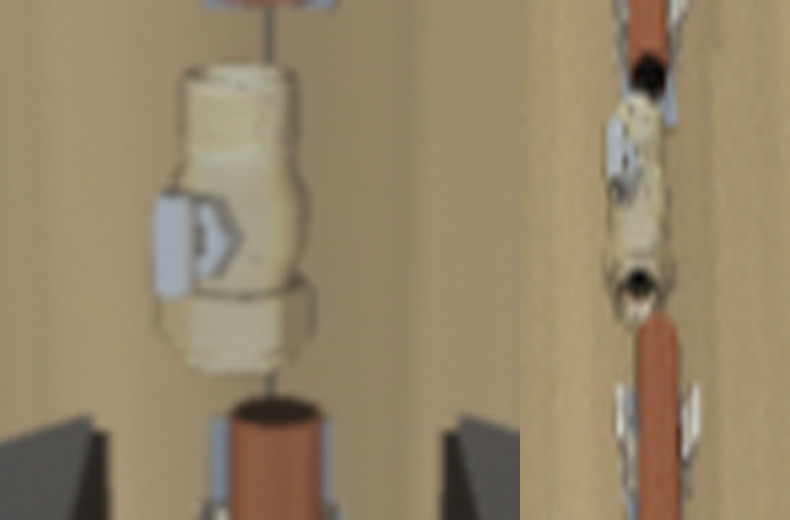

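View pics/qwrist.png

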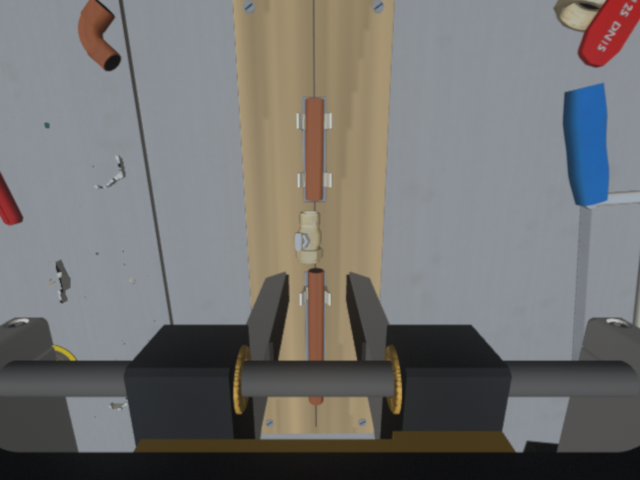

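The tap fell back on release, so it stands on only a narrow flat when upright. I'll grip it firmly by the handle, which squares it up, lift it clear, and set it down without pressing.

```bash
python3 -m crank '{"travel":[[0,0,-10],[0,0,-30],[0,0,-50],[0,0,-70],[0,0,-84],[0,0,-90],[0,0,-92.5],[0,0,-92.5],[0,0,-92.5],[0,0,-92.5]],"roll":[0,0,0,0,0,0,0,0,0,0]}' 0 5
python3 -m crank '{"travel":[[0,0,0],[0,0,0],[0,0,0],[0,0,0],[0,0,0],[0,0,0],[0,0,0],[0,0,0],[0,0,0],[0,0,0]],"roll":[0,0,0,0,0,0,0,0,0,0]}' 0.65 5
python3 -m crank '{"travel":[[0,0,0],[0,0,0],[0,0,0],[0,0,0],[0,0,0],[0,0,0],[0,0,0],[0,0,0],[0,0,0],[0,0,0]],"roll":[0,0,0,0,0,0,0,0,0,0]}' 1 20
python3 -m crank '{"travel":[[0,0,1],[0,0,3],[0,0,5],[0,0,8],[0,0,10],[0,0,10],[0,0,10],[0,0,10],[0,0,10],[0,0,10]],"roll":[0,0,0,0,0,0,0,0,0,0]}'
python3 - <<'E'
from m import *
go('r',cams=('wrist','side'))
c=shot('wrist');s=shot('side')
a=cv2.resize(c['color'][220:330,265:375],(520,520),interpolation=cv2.INTER_CUBIC)
b=cv2.resize(s['color'][190:260,335:385],(270,520),interpolation=cv2.INTER_CUBIC)
cv2.imwrite('pics/t3.png',np.hstack([a,b]))
rep('wrist','service_tap',c,.02,.06)
E
```

```text
clock: 52.0
tool_pos: [0.6254, 0.0158, 0.0347]
ee_rot: [-0.001, 1.0, -0.014, 0.001]
ft_force: [-0.4, -0.5, 0.4]
opening: 0.499
clock: 53.25
tool_pos: [0.6255, 0.0161, 0.0353]
ee_rot: [-0.001, 1.0, -0.014, 0.001]
ft_force: [-3.0, 0.8, 9.9]
opening: 0.178
clock: 54.5
tool_pos: [0.6264, 0.0163, 0.0365]
ee_rot: [-0.001, 1.0, -0.014, 0.002]
ft_force: [-1.8, 0.2, 15.4]
opening: 0.037
clock: 55.75
tool_pos: [0.6263, 0.0163, 0.0465]
ee_rot: [-0.001, 1.0, -0.014, 0.002]
ft_force: [-0.5, -0.1, -1.2]
opening: 0.037
55.75 [0.6263 0.0163 0.0465] yaw -1.651461350115009 f [-0.5 -0.1 -1.2] 0.03715225909391765
wrist service_tap 0.61 [259. 317.] [0.6267 0.0185] [0.0435 0.0187] 87.93 [0.6268 0.0298 0.0402] z [0.0258 0.0402 0.054 ]
```

View pics/t3.png

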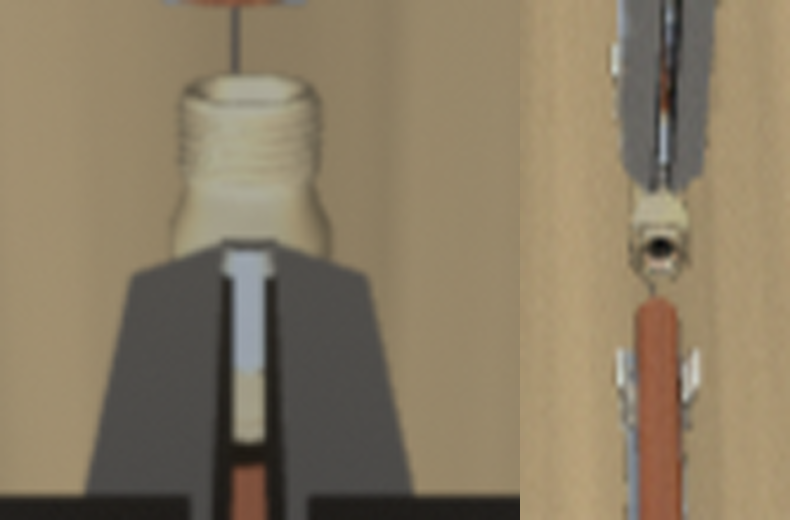

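```bash
python3 -m crank '{"travel":[[-0.5,0,0],[-1,0,-2],[-1,0,-4],[-1,0,-6],[-1,0,-7.5],[-1,0,-8.5],[-1,0,-9],[-1,0,-9.3],[-1,0,-9.5],[-1,0,-9.5]],"roll":[0,0,0,0,0,0,0,0,0,0]}'
python3 -c "
from m import *
for i in range(3): go('s%d'%i,cams=('wrist',))"
```

```text
clock: 57.25
tool_pos: [0.6255, 0.0165, 0.0373]
ee_rot: [-0.001, 1.0, -0.014, 0.002]
ft_force: [-1.4, 2.1, 3.0]
opening: 0.034
57.25 [0.6255 0.0165 0.0373] yaw -1.6442339251238731 f [-1.4  2.1  3. ] 0.034095390331062236
57.3 [0.6255 0.0165 0.0372] yaw -1.6429988673283675 f [-1.8  1.9  4.1] 0.03345156126571918
57.35 [0.6255 0.0165 0.0373] yaw -1.644703994792653 f [-1.3  2.2  4.1] 0.04091835357177588
```

```bash
python3 -m crank '{"travel":[[0,0,0.1],[0,0,0.2],[0,0,0.2],[0,0,0.2],[0,0,0.2],[0,0,0.2],[0,0,0.2],[0,0,0.2],[0,0,0.2],[0,0,0.2]],"roll":[0,0,0,0,0,0,0,0,0,0]}'
python3 -c "
from m import *
for i in range(3): go('s%d'%i,cams=('wrist',))"
```

```text
clock: 58.65
tool_pos: [0.6255, 0.0165, 0.0374]
ee_rot: [-0.001, 1.0, -0.014, 0.002]
ft_force: [-0.3, 1.4, 1.6]
opening: 0.032
58.65 [0.6255 0.0165 0.0374] yaw -1.6425300436865107 f [-0.3  1.4  1.6] 0.0321331483790734
58.7 [0.6255 0.0164 0.0374] yaw -1.646000224631978 f [-1.2  2.1  2.1] 0.03595506241063963
58.75 [0.6255 0.0164 0.0374] yaw -1.6475616431088282 f [-0.6  0.   1.1] 0.03834667415763428
```

```bash
python3 -m crank '{"travel":[[0,0,0],[0,0,0],[0,0,0],[0,0,0],[0,0,0],[0,0,0],[0,0,0],[0,0,0],[0,0,0],[0,0,0]],"roll":[0,0,0,0,0,0,0,0,0,0]}' 0.88 3
python3 -c "
from m import *
go('u',cams=('wrist','side'))
c=shot('wrist')
cv2.imwrite('pics/t4.png',cv2.resize(c['color'][220:330,265:375],(520,520),interpolation=cv2.INTER_CUBIC))"
```

```text
clock: 60.05
tool_pos: [0.6254, 0.0164, 0.0374]
ee_rot: [-0.001, 1.0, -0.014, 0.002]
ft_force: [-0.3, 0.9, 0.1]
opening: 0.061
60.05 [0.6254 0.0164 0.0374] yaw -1.6436694122404858 f [-0.3  0.9  0.1] 0.061012158755462544
```

View pics/t4.png

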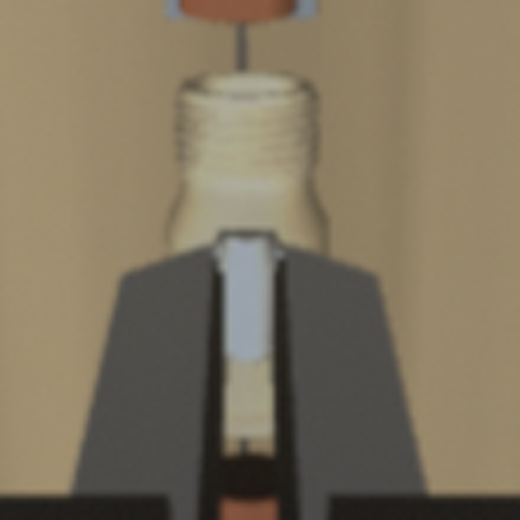

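```bash
python3 -m crank '{"travel":[[0,0,0],[0,0,0],[0,0,0],[0,0,0],[0,0,0],[0,0,5],[0,0,20],[0,0,45],[0,0,70],[0,0,90]],"roll":[0,0,0,0,0,0,0,0,0,0]}' 0.3
python3 - <<'E'
from m import *
go('v','copper_elbow',cams=('wrist','side'))
c=shot('wrist');s=shot('side')
a=cv2.resize(c['color'][200:290,270:360],(520,520),interpolation=cv2.INTER_CUBIC)
b=cv2.resize(s['color'][200:250,335:385],(270,520),interpolation=cv2.INTER_CUBIC)
cv2.imwrite('pics/t5.png',np.hstack([a,b]))
rep('wrist','service_tap',c,.02,.05);rep('wrist','short_tube',c,.024,.034);rep('wrist','long_tube',c,.024,.034)
E
```

```text
clock: 61.45
tool_pos: [0.6258, 0.0165, 0.1295]
ee_rot: [-0.001, 1.0, -0.014, 0.003]
ft_force: [-0.5, -0.2, -0.6]
opening: 0.346
61.45 [0.6258 0.0165 0.1295] yaw -1.6400428937405063 f [-0.5 -0.2 -0.6] 0.34646085940967136
wrist copper_elbow 0.95 [34. 97.] [0.4588 0.1875] [0.0344 0.0501] 35.94 [0.4617 0.184  0.0158] z [0.0015 0.0158 0.0186]
side copper_elbow 0.62 [143. 254.] [0.4101 0.2523] [0.0424 0.0253] 77.46 [0.4102 0.2468 0.0146] z [0.0056 0.0146 0.0191]
side copper_elbow 0.48 [164. 278.] [0.4562 0.183 ] [0.0257 0.0489] 2.27 [0.4584 0.1756 0.014 ] z [0.0034 0.014  0.0196]
wrist service_tap 0.95 [237. 316.] [0.6258 0.0191] [0.0438 0.0209] 88.87 [0.6258 0.0202 0.031 ] z [0.0244 0.031  0.0441]
wrist short_tube 0.84 [148. 320.] [0.6271 0.0903] [0.0794 0.0144] 87.88 [0.6271 0.0926 0.0286] z [0.0243 0.0286 0.0307]
wrist long_tube 0.7 [315. 317.] [ 0.6234 -0.0839] [0.1404 0.014 ] 88.01 [ 0.6236 -0.0594  0.0288] z [0.0248 0.0288 0.0307]
```

View pics/t5.png

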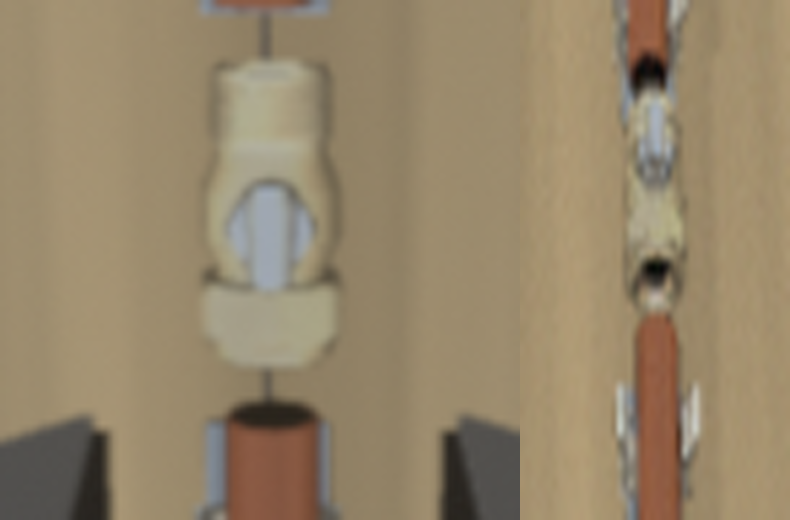

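View pics/vwrist.png

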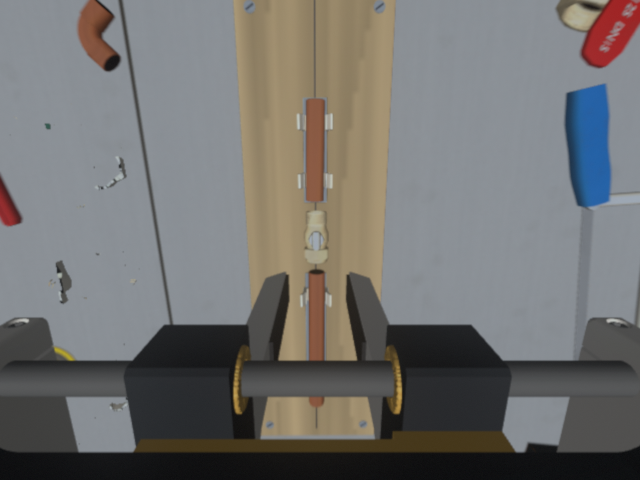

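```bash
python3 -m crank '{"travel":[[-18,18,0],[-40,40,0],[-62,62,0],[-84,84,0],[-106,106,0],[-128,128,-5],[-150,148,-10],[-165,162,-20],[-171,167,-29],[-171,167,-29]],"roll":[0,0,0,0,0,0,0,0,0,0]}' 0
python3 -m crank '{"travel":[[0,0,0],[0,0,0],[0,0,0],[0,0,0],[0,0,-5],[0,0,-10],[0,0,-20],[0,0,-20],[0,0,-20],[0,0,-20]],"roll":[0,0,0,0,0,0,0,0,0,0]}' 
python3 - <<'E'
from m import *
go('x',cams=('wrist',))
c=shot('wrist')
for d in manip.cut_out('wrist','copper_elbow'):
    P=pts(c,d['region']);P=P[(P[:,2]>.011)&(P[:,2]<.022)]
    print(d['confidence'],np.round(d['pixel']),P.mean(0),P.min(0),P.max(0))
    if len(P)<50 or P[:,0].mean()<.43: continue
    # fit: template (elbow plan) to points by rasterised overlap
    tx,ty=np.meshgrid(np.arange(-15,35,1.),np.arange(-15,35,1.))
    from scipy.spatial import cKDTree
    from scipy.optimize import minimize
    T=[]
    for x,y in zip(tx.ravel(),ty.ravel()):
        r=6.5 # upper-surface half width above z>.011
        if (abs(y)<r and 8<x<28) or (abs(x)<r and 8<y<28) or (abs(np.hypot(x-14,y-14)-14)<r and x<=14 and y<=14): T.append((x,y))
    T=np.array(T);Q=P[:,:2]*1e3
    def cost(p):
        a=np.radians(p[2]);R=np.array([[np.cos(a),-np.sin(a)],[np.sin(a),np.cos(a)]])
        W=T@R.T+p[:2]
        return np.mean(cKDTree(W).query(Q)[0]**2)+np.mean(cKDTree(Q).query(W)[0]**2)
    best=min((minimize(cost,[Q[:,0].mean()-10,Q[:,1].mean(),a],method='Nelder-Mead') for a in(-60,-45,-30)),key=lambda r:r.fun)
    print('origin,yaw',best.x,best.fun)
    np.save('elb.npy',best.x)
E
```

```text
clock: 63.15
tool_pos: [0.4538, 0.1833, 0.097]
ee_rot: [-0.001, 1.0, -0.014, 0.001]
ft_force: [0.9, 0.0, -0.9]
opening: 0.497
clock: 64.4
tool_pos: [0.454, 0.1833, 0.0772]
ee_rot: [-0.001, 1.0, -0.014, 0.001]
ft_force: [0.4, 0.4, -0.3]
opening: 0.499
64.4 [0.454  0.1833 0.0772] yaw -1.6191369299248521 f [ 0.4  0.4 -0.3] 0.4989801559757585
0.89 [245. 319.] [0.45793562 0.1853716  0.01614095] [0.44491851 0.15937775 0.01101447] [0.47177277 0.20899242 0.01961807]
origin,yaw [446.55672201 184.54160735 -44.81883232] 0.6617326290719081
0.64 [155. 256.] [0.41297806 0.25745122 0.0160889 ] [0.39692971 0.23332582 0.01102143] [0.42535013 0.28227834 0.01972301]
```

View pics/xwrist.png

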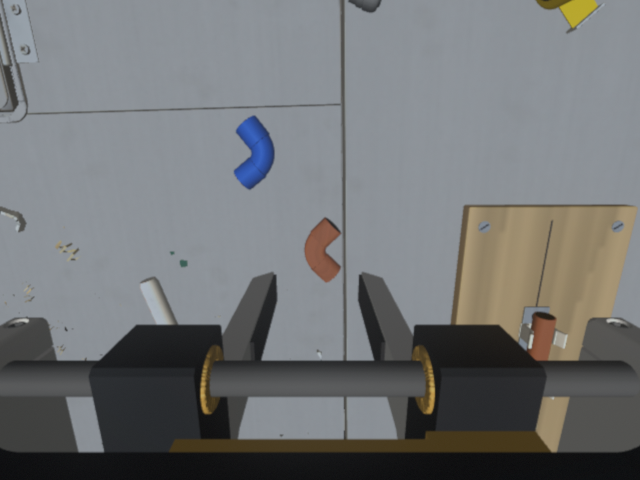

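```bash
python3 -m crank '{"travel":[[1,0.5,-10],[2.5,1.3,-30],[2.5,1.3,-50],[2.5,1.3,-62],[2.5,1.3,-70],[2.5,1.3,-73],[2.5,1.3,-75],[2.5,1.3,-75],[2.5,1.3,-75],[2.5,1.3,-75]],"roll":[1,1.8,1.8,1.8,1.8,1.8,1.8,1.8,1.8,1.8]}' 
python3 -m crank '{"travel":[[0,0,0],[0,0,0],[0,0,0],[0,0,0],[0,0,0],[0,0,0],[0,0,15],[0,0,40],[0,0,60],[0,0,70]],"roll":[0,0,0,0,0,0,0,0,0,0]}' 1 20
python3 -c "
from m import *
go('y',cams=('wrist',))"
```

```text
clock: 65.8
tool_pos: [0.4566, 0.1846, 0.0024]
ee_rot: [-0.001, 1.0, 0.002, 0.001]
ft_force: [-0.3, 0.1, -0.1]
opening: 0.5
clock: 67.05
tool_pos: [0.4571, 0.1847, 0.074]
ee_rot: [-0.002, 1.0, 0.002, 0.002]
ft_force: [0.2, -0.4, 0.2]
opening: 0.221
67.05 [0.4571 0.1847 0.074 ] yaw 0.1739561252914894 f [ 0.2 -0.4  0.2] 0.2211599206629747
```

View pics/ywrist.png

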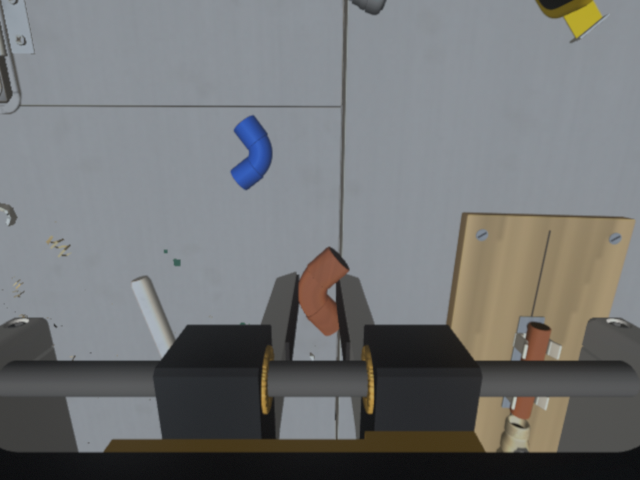

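```bash
cat > fe.py <<'E'
from m import *
from scipy.spatial import cKDTree
from scipy.optimize import minimize
tx,ty=np.meshgrid(np.arange(-15,35,1.),np.arange(-15,35,1.));T=[]
for x,y in zip(tx.ravel(),ty.ravel()):
    r=6.5
    if (abs(y)<r and 8<x<28) or (abs(x)<r and 8<y<28) or (abs(np.hypot(x-14,y-14)-14)<r and x<=14 and y<=14): T.append((x,y))
T=np.array(T)
def fit(c,cam,zb,near,yaw0,oneway=False):
    for d in manip.cut_out(cam,'copper_elbow'):
        P=pts(c,d['region']);P=P[(P[:,2]>zb+.011)&(P[:,2]<zb+.022)]
        if len(P)<40 or np.hypot(*(np.median(P,0)[:2]-near))>.05: continue
        Q=P[:,:2]*1e3
        def cost(p):
            a=np.radians(p[2]);R=np.array([[np.cos(a),-np.sin(a)],[np.sin(a),np.cos(a)]]);W=T@R.T+p[:2]
            return np.mean(cKDTree(W).query(Q)[0]**2)+(0.15 if oneway else 1)*np.mean(cKDTree(Q).query(W)[0]**2)
        b=[]
        for a in(-20,0,20):
            y=np.radians(yaw0+a+45)
            b.append(minimize(cost,[Q[:,0].mean()-10*np.cos(y),Q[:,1].mean()-10*np.sin(y),yaw0+a],method='Nelder-Mead'))
        b=min(b,key=lambda r:r.fun);print(cam,len(P),'origin,yaw',b.x.round(1),'cost',round(b.fun,2))
E
python3 -c "
from fe import *
c=shot('wrist');cv2.imwrite('pics/y2.png',cv2.resize(c['color'][230:350,260:380],(520,520),interpolation=cv2.INTER_CUBIC))
fit(c,'wrist',.0716,(.457,.185),-45);fit(c,'wrist',.0716,(.457,.185),-45,True)"
```

```text
wrist 2549 origin,yaw [448.5 186.1 -48.5] cost 0.56
wrist 2549 origin,yaw [448.5 186.  -48.2] cost 0.49
```

View pics/y2.png

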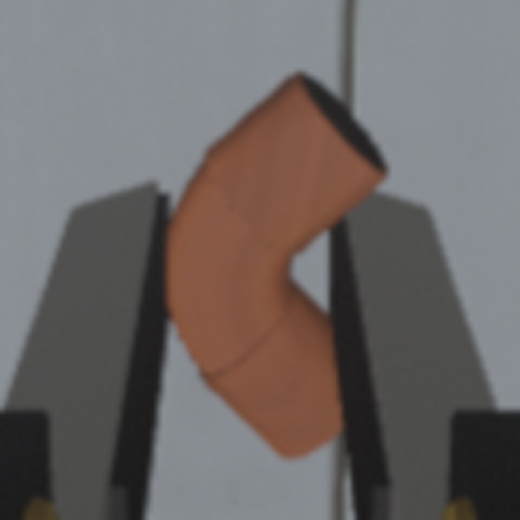

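```bash
python3 -m crank '{"travel":[[20,-2,10],[40,-5,10],[60,-8,10],[80,-10,10],[100,-13,10],[120,-15,10],[140,-18,10],[160,-21,10],[173,-23,10],[177.5,-23,10]],"roll":[-4.5,-9,-13.5,-18,-22.5,-27,-31.5,-36,-40.5,-43.2]}' 
python3 -m crank '{"travel":[[0,0,0],[0,0,0],[0,0,-5],[0,0,-15],[0,0,-25],[0,0,-32],[0,0,-35],[0,0,-35],[0,0,-35],[0,0,-35]],"roll":[0,0,0,0,0,0,0,0,0,0]}' 
python3 -c "
from fe import *
go('z',cams=('wrist','side'))
c=shot('wrist');zb=manip.sense()['tool_pos'][2]-.0024
fit(c,'wrist',zb,(.634,.162),-91);rep('wrist','short_tube',c,.024,.034)
"
```

```text
clock: 68.5
tool_pos: [0.6341, 0.161, 0.0808]
ee_rot: [-0.0, 0.93, -0.368, 0.001]
ft_force: [-0.2, 0.3, -0.6]
opening: 0.224
clock: 69.75
tool_pos: [0.6342, 0.1611, 0.0461]
ee_rot: [-0.0, 0.93, -0.368, 0.001]
ft_force: [0.6, 1.0, -0.6]
opening: 0.223
69.75 [0.6342 0.1611 0.0461] yaw -43.17297600061259 f [ 0.6  1.  -0.6] 0.22259666949996781
wrist 2474 origin,yaw [629.6 167.3 -91.2] cost 0.5
```

View pics/zwrist.png

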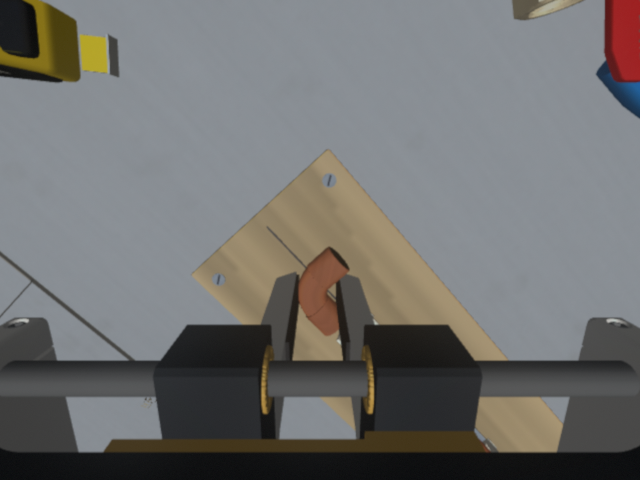

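```bash
python3 -m crank '{"travel":[[0,1,0],[0,1,-8],[0,1,-16],[0,1,-23],[0,1,-27],[0,1,-29],[0,1,-30.5],[0,1,-31.3],[0,1,-31.3],[0,1,-31.3]],"roll":[-0.4,-0.4,-0.4,-0.4,-0.4,-0.4,-0.4,-0.4,-0.4,-0.4]}' 
python3 -m crank '{"travel":[[0,0,0],[0,0,0],[0,0,0],[0,0,0],[0,0,0],[0,0,15],[0,0,40],[0,0,70],[0,0,95],[0,0,110]],"roll":[0,0,0,0,0,0,0,0,0,0]}' 0.2
python3 -c "
from fe import *
go('A',cams=('wrist','side'))
c=shot('wrist')
fit(c,'wrist',.012,(.634,.162),-91);rep('wrist','short_tube',c,.024,.034);rep('wrist','service_tap',c,.02,.05);rep('wrist','long_tube',c,.024,.034)
"
```

```text
clock: 71.25
tool_pos: [0.6342, 0.162, 0.0147]
ee_rot: [-0.0, 0.929, -0.371, 0.001]
ft_force: [0.2, -0.3, 0.8]
opening: 0.226
clock: 72.5
tool_pos: [0.6347, 0.1622, 0.1269]
ee_rot: [-0.001, 0.929, -0.371, 0.002]
ft_force: [-0.1, -0.4, -0.5]
opening: 0.4
72.5 [0.6347 0.1622 0.1269] yaw -43.57320198739659 f [-0.1 -0.4 -0.5] 0.40011647451956983
wrist 1048 origin,yaw [629.6 167.6 -90.4] cost 0.64
wrist 352 origin,yaw [617.8 123.8 -72.8] cost 17.0
wrist short_tube 0.61 [273. 343.] [0.6285 0.1183] [0.0246 0.0138] 86.03 [0.6283 0.1211 0.0287] z [0.0246 0.0287 0.0307]
wrist long_tube 0.61 [241. 319.] [0.6376 0.1593] [0.0483 0.0257] 45.45 [0.6357 0.162  0.0283] z [0.0245 0.0283 0.0306]
```

View pics/Awrist.png

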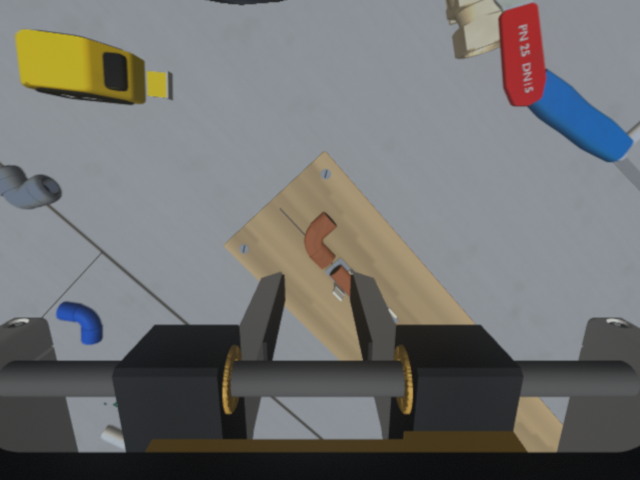

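```bash
python3 -m crank '{"travel":[[0,0,30],[-20,-10,60],[-60,-20,80],[-100,-20,90],[-150,-20,100],[-190,-20,100],[-220,-20,100],[-220,-20,100],[-220,-20,100],[-220,-20,100]],"roll":[0,0,0,0,0,0,0,0,0,0]}' 
python3 - <<'E'
from fe import *
go('B','long_tube','short_tube','service_tap','copper_elbow','paste_tin',cams=('top','side'))
t=shot('top');s=shot('side')
cv2.imwrite('pics/fin.png',np.vstack([cv2.resize(t['color'][150:245,180:430],(790,300),interpolation=cv2.INTER_CUBIC),cv2.rotate(cv2.resize(s['color'][140:340,320:405],(290,790),interpolation=cv2.INTER_CUBIC),cv2.ROTATE_90_CLOCKWISE)]))
fit(t,'top',.012,(.634,.162),-91);fit(s,'side',.012,(.634,.162),-91)
E
```

```text
clock: 74.1
tool_pos: [0.4143, 0.1419, 0.2234]
ee_rot: [0.0, 0.929, -0.371, 0.0]
ft_force: [0.0, 0.5, 0.5]
opening: 0.4
74.1 [0.4143 0.1419 0.2234] yaw -43.59261361762112 f [0.  0.5 0.5] 0.40046126502850105
top long_tube 0.75 [194. 352.] [ 0.6235 -0.0853] [0.1381 0.0179] 88.56 [ 0.621  -0.0865  0.0282] z [0.0222 0.0282 0.0318]
top short_tube 0.64 [190. 258.] [0.6272 0.09  ] [0.0776 0.0171] 88.44 [0.6249 0.0907 0.0279] z [0.022  0.0279 0.0313]
top service_tap 0.59 [194. 298.] [0.6234 0.0166] [0.0187 0.0406] 1.02 [0.6224 0.0145 0.0319] z [0.0245 0.0319 0.0441]
top copper_elbow 0.67 [184. 220.] [0.6345 0.1572] [0.0471 0.0255] 41.35 [0.6325 0.1587 0.0271] z [0.0136 0.0271 0.0318]
top paste_tin 0.85 [301. 466.] [ 0.4405 -0.2969] [0.0603 0.0624] 3.42 [ 0.4406 -0.2942  0.0333] z [0.0104 0.0333 0.0364]
side long_tube 0.8 [268. 362.] [ 0.6212 -0.0842] [0.1441 0.0151] 87.92 [ 0.6206 -0.0921  0.0274] z [0.0207 0.0274 0.031 ]
side short_tube 0.64 [193. 356.] [0.6242 0.0863] [0.0908 0.0143] 87.0 [0.6247 0.0861 0.0277] z [0.0207 0.0277 0.0311]
side service_tap 0.72 [217. 359.] [0.6252 0.0171] [0.0436 0.0192] 87.58 [0.6239 0.008  0.0309] z [0.0176 0.0309 0.0438]
side copper_elbow 0.73 [167. 362.] [0.6353 0.1562] [0.0428 0.0238] 40.48 [0.6351 0.1583 0.0263] z [0.0156 0.0263 0.0311]
side copper_elbow 0.57 [146. 259.] [0.4102 0.251 ] [0.0421 0.0256] 77.96 [0.4103 0.2476 0.0143] z [0.0044 0.0143 0.0201]
side paste_tin 0.96 [372. 251.] [ 0.4376 -0.2966] [0.0658 0.062 ] 1.18 [ 0.441  -0.3027  0.0322] z [0.0036 0.0322 0.0352]
top 231 origin,yaw [627.9 166.3 -93.4] cost 1.12
side 135 origin,yaw [627.5 164.4 -91.8] cost 2.05
```

View pics/fin.png

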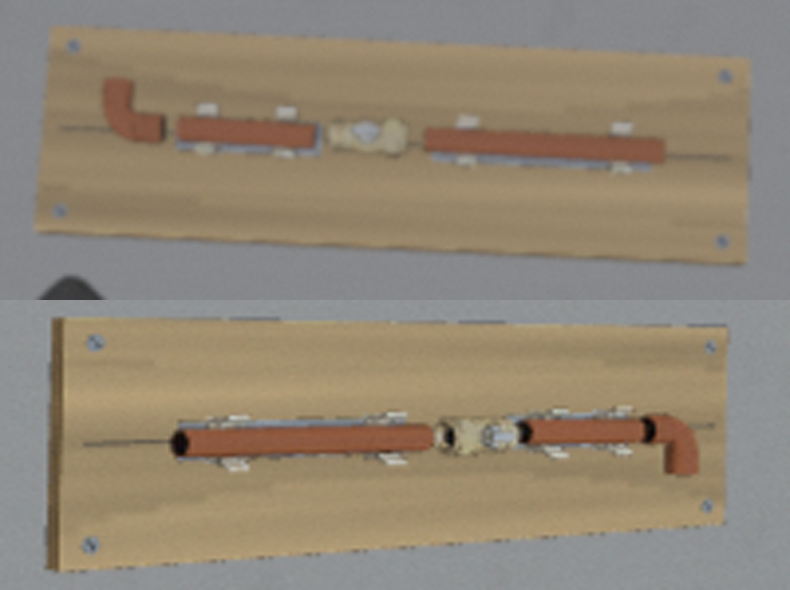

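```bash
python3 -c "
from rig import manip
print(manip.close_job(),manip.sense()['clock'])"
```

```text
the job is handed in; nothing more can be done
the job is handed in; nothing more can be done
```

The branch is laid along the board in the order you asked, and I handed the job in at about 74 s of the 104 s allowed.

| Part | Final check |
|---|---|
| Long tube | Pressed home in the wide pair of clips, centred to about 0.5 mm. |
| Short tube | Pressed home in the close pair, centred within about 1 mm. |
| Service tap | Handle up on the pencil line, within about 1 mm of the middle of the gap by the wrist camera. |
| Copper elbow | Flat at the short tube's outer end, other mouth pointing to the far long edge. |
| Paste tin | Not moved. |

- **Tap rolled twice:** my first release of the tap rolled it about 30°, and my first attempt to right it fell back. I then gripped it by its lever, lifted it clear and set it down with almost no load. It was still upright in the last pictures, about 13 s later. It stands on a narrow flat, so it tips easily.
- **Elbow gap:** the cameras disagree. The wrist view gives about 9 mm between the tube end and the elbow mouth, and the top view about 8 mm. The side camera's fit was worse and read several millimetres less. I left it there as close enough to 10 mm.

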